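# Arm the detector's high-voltage supply

## Robot

A 6-joint arm with a two-finger parallel gripper is mounted at the origin on the work surface. World frame = base frame: x ahead of the robot, y to its left, z up, the work surface at z = 0. Lengths are in m, angles in rad, forces in N, time in s.
With the tool pointing down it reaches from about 0.325 to 0.875 m from the base axis. Payload 4.4 kg.
Tool frame: the origin (TCP) lies midway between the tips of the shut fingers; the grasp point (between the pads) lies 19 mm behind it; z points along the fingers, x is the direction in which the jaws open and shut, and the axes are right-handed (so a half turn about z gives the same grasp; the last joint's range is limited). The gripper opens to 85 mm and grips with 20 to 120 N. Pads are 22 mm wide; open, the fingers measure 114 mm over their backs; the gripper's body (76 mm by 85 mm) begins 54 mm behind the grasp point. The pads swing forward as they close: fully open they stand 13 mm farther back than shut.
Start: joints at [1.062, 0.207, 1.542, -0, 1.393, -0.15], TCP at [0.201, 0.539, 0.231] pointing down, gripper open.
Joint ranges: [-2.73, 2.73], [-0.86, 2.22], [0.23, 2.46], [-1.11, 4.25], [0.08, 2.63], [-2.82, 2.82]. Speed limits (rad/s): [2.79, 2.79, 3.14, 3.14, 3.14, 3.14].

## Interface

Orientations are given as a rotation vector (axis times angle).
In Python, from plant import arm gives the robot as it stands. The module is installed in compiled form; this text tells all that it offers.
- The arm moves only by the tool play_rows, never from a script. Its arguments are lists of equal length, an entry for each row: "slide": the shift along the tool's x, y, z in cm, a list of three; "rot": the turn, a rotation vector about the tool's x, y, z in rad, a list of three. In form: {"slide": [[x, y, z], ...], "rot": [[wx, wy, wz], ...]}. A call has 1 to 20 rows; each row is the pose to reach, as a shift and turn from the pose measured when the call began, along the tool's axes at that moment; what a row does not reach only later rows make up. A row lasts 1/8 s, in which the tool goes at most 62.5 mm and 10.7 degrees, less where a joint would pass 70% of its speed; a pose out of reach is approached as far as the arm can. A call with a gripper value outside its range is refused whole. "claw" is the opening, from -1 (shut) to 1 (fully open), so that 0 is half open, set as the call begins (left out, the last holds). The fingers move at their own pace and stop on an object; "grip_force" is the grip in N (left out, the last holds). Time passes only in rows, so rows that repeat a pose let the fingers close. It gives the time, the measured TCP pose, the force and the opening at its end, in the units of the state.
- arm.read_state(): the state, without advancing time (a new reading comes with each control period).
- arm.grab_frame(name): name is "scene" or "top" or "wrist"; returns a dict with "pixels" (384x512x3 uint8, red, green, blue), "vertical_fov" (degrees; the focal length in pixels is half the picture's height over the tangent of half this angle, whatever the lens; pixels are square), "cx", "cy" (the principal point, pixels), "k1" (the pictures are not rectified: a ray, as slopes to the right and down, at radius r is drawn at 1 + k1 r^2 times it, then the intrinsics apply), "position" and "rotation" of the camera in the world; the wrist camera has in their place "T_tool_cam" (4x4, takes a point from camera to tool coordinates, whose origin is the TCP and whose axes are the tool frame's). Camera axes: x right, y up, looking along -z (the intrinsics and any distortion apply to the point x, -y, -z); pixel columns grow to the right and rows downward; lengths in m; the calibration is good to about 2 mm. A picture is of the moment at which its call begins: read the wrist's pose just before it. There is no depth.
- arm.close_job(): hands the job in, once; it reports no verdict.
The state is a dict: "time_s": time; "joint_pos": joint angles; "qvel": joint speeds; "joint_efforts": joint torques, N m; "tool_pos": TCP position; "tool_rot": TCP orientation; "force": force on the tool from outside, world axes, zero at the start; "ft_torque": the same for the moment, N m; "width": finger opening in m.
Only numpy, scipy, OpenCV 4.12 (cv2) and the standard library are available. Lean on these libraries where they do the work, as an engineer would, in place of code of your own. Each camera call takes 0.05 s, during which the arm holds its last target.

## Task

Arm the high-voltage supply: first take the lockout block out from in front of the switch cover and set it down gently, fully seated, in its parking dock, never tipping it over (where it sits now only its ends can be gripped, while in the dock only its long sides are free, so put it down on the bench and take it again the other way). Then swing the cover up to upright or beyond, flip the toggle under it all the way to the left, and shut the cover fully again. Do not disturb the bottles or the beaker.

Things in the scene. Friction and masses are not known exactly. Their poses are not given: they have to be found in the camera images.
- supply: Fixed beige instrument box, 200 (x) x 200 (y) x 70 mm tall; origin at the centre of its underside on the bench, z up, its dark fascia looks along its -x. The flat top deck is at z = 70. Everything of cover, toggle and front cheek lies on its centre line y = 0. A fixed dark upright plate (front cheek, 7.5 thick, 40 along y, from the deck to z = 126) stands at x = -74 to -81.5.
- cover (a joint): Hinge of the switch cover, rad: 0 shut flat on the deck, grows as its front swings up and away to +x, stop at 1.8; a stiff hinge that stays where it is left (needs about 1 to 2 N at the tab) and so does not fall shut by itself. The cover (100 g) is an opaque putty-coloured hood, open below: shut it spans 112 (supply x -42 to +70), 56 wide (y), 56 tall above the deck, walls 3.
- cover_hinge (a point): Middle of the cover's hinge line, at the far foot of the hood, at deck height (supply x = 70, z = 70); the hinge runs along supply y.
- cover_tab (a point): Centre of the cover's pull tab, a flat tongue 31 long (out of the hood's front face, towards supply -x when shut), 40 wide (y), 12 thick, its underside 14 above the deck when shut. It lies 127.5 in front of and 20 above the hinge when shut and turns with the cover; axes are the cover's own. Grip it across its 40 mm width; it can turn between the fingers as the cover swings.
- toggle (a joint): Bat toggle under the cover, rad: 0 upright, starts between -0.45 and -0.35 leaning to supply -y (right, seen from the robot); +0.45 is fully over to supply +y (left), its stop. It stays where it is left; takes about 2.5 N at the tip.
- toggle_tip (a point): Tip of the steel toggle, 39 above its pivot; the pivot lies at supply x = 10, y = 0, 2 above the deck. The bat is 8 thick at the foot and 13 near the tip.
- block: Loose grey lockout block, 28 (x) x 60 (y) x 28 mm tall, 100 to 210 g; origin at the centre of its underside, z up. It starts lying on the shut cover's pull tab (underside 96 above the bench), its long axis along supply y, between the hood's front face and the front cheek, both about level with its top and 2 mm away, so that only its two ends (60 apart) can be gripped. Either way round is the same.
- dock: Fixed parking dock for the block on the bench, left or right of the supply: base 60 (x) x 96 (y) x 8 mm, an end wall (8 thick, 44 wide, top 40 above the bench) at either y end, 65 apart inside, and two low rails (4 thick, 5 tall above the floor) along y, 33 apart inside. Origin at the centre of its underside. The block goes in with its long axis along the dock's y, 2.5 mm play all round.
- dock_seat (a point): Centre of the dock's floor, 8 above the bench: the seated block's origin lies here.
- wash_bottle: Bystander: pale plastic bottle, 68 wide, 170 tall, origin under its centre, standing on the other side of the supply from the dock.
- amber_bottle: Bystander: amber glass bottle, 72 wide, 160 tall, origin under its centre.
- beaker: Bystander: glass beaker, 68 wide, 85 tall, origin under its centre.
Mind the look-alikes: they are no part of the job. Of the things that look like the block, the largest one is meant. There is more than one size of the dock; the one meant has the size given above.

How it is judged:
On the way, in this order (a step that is already met when the one before it is completed fails the run):
1. the lockout block is seated in its dock and let go (distance between block and dock_seat below 0.007 m and angle between block's own z axis and vertical below 0.1 rad and contact force between the fingers and block below 0.1 N), for 0.2 s.
2. the cover is swung up to upright (value of joint cover above 1.3 rad), for 0.1 s.
3. the toggle is flipped fully to the left (value of joint toggle above 0.35 rad), for 0.1 s.
4. the cover is shut (value of joint cover below 0.06 rad), for 0.2 s.
At the end, for the whole second after the job is handed in: The block rests upright (within 0.1 rad) and released within 7 mm of its seat in the dock, the toggle is over to the left (beyond 0.35 rad) and the cover is shut (under 0.06 rad) (all of step 1 and value of joint cover below 0.06 rad and value of joint toggle above 0.35 rad and linear speed of block below 0.02 m/s); the robot touches nothing.
It fails at once if the block is tipped over (beyond 0.8 rad) (angle between block's own z axis and vertical above 0.8 rad).
It fails at once if the block is dropped into the dock (faster than 0.45 m/s within 30 mm of its seat) (distance between block and dock_seat below 0.03 m and linear speed of block above 0.45 m/s).
It fails at once if a bystander is shifted more than 30 mm or tipped (distance of any of wash_bottle, amber_bottle, beaker from where it was at the start of the episode above 0.03 m or angle between any of wash_bottle, amber_bottle, beaker's own z axis and vertical above 0.4 rad).
It also fails if it takes over 72 s, if anything falls off the work surface, if the arm or the gripper's body presses on something with over 40 N, if the wrist force passes 120 N, or if a joint passes its speed limit or range.

## Working session

There is one attempt and no reset: what is moved stays moved. The work goes in short steps, Python scripts to look and compute and a tool call to move; the robot and the scene stay as the last step left them, time stands still between calls to the robot, and variables do not carry over. Pictures are saved under pics/ and viewed, and the job is handed in when it is done.

Besides the shell and the picture viewer there is one more tool, called after "Call:" as name(argument=value, ...) on one line, values as JSON. play_rows: Moves the arm, as the interface text tells. Its arguments: {"type":"object","properties":{"slide":{"type":"array","items":{"type":"array","items":{"type":"number"}}},"rot":{"type":"array","items":{"type":"array","items":{"type":"number"}}},"claw":{"type":"number"},"grip_force":{"type":"number"}},"required":["slide","rot"]}

```bash
mkdir -p pics; cat > h.py <<'E'
import numpy as np, cv2
from plant import arm
from scipy.spatial.transform import Rotation as R
def snap(name,fn):
    s=arm.read_state(); f=arm.grab_frame(name)
    cv2.imwrite('pics/'+fn+'.png',f['pixels'][:,:,::-1])
    if 'T_tool_cam' in f:
        T=np.eye(4);T[:3,:3]=R.from_rotvec(s['tool_rot']).as_matrix();T[:3,3]=s['tool_pos']
        T=T@np.array(f['T_tool_cam']);f['position']=T[:3,3];f['rotation']=T[:3,:3]
    np.savez('pics/'+fn,**{k:np.array(v) for k,v in f.items()})
    return f
def load(fn): return dict(np.load('pics/'+fn+'.npz'))
def K(f):
    h,w=f['pixels'].shape[:2]; fl=h/2/np.tan(np.radians(float(f['vertical_fov']))/2)
    return fl,float(f['cx']),float(f['cy']),float(f['k1'])
def proj(f,P):
    fl,cx,cy,k1=K(f); P=np.atleast_2d(P)
    c=(P-f['position'])@np.array(f['rotation'])
    x=c[:,0]/-c[:,2]; y=-c[:,1]/-c[:,2]; s=1+k1*(x*x+y*y)
    return np.c_[cx+fl*x*s,cy+fl*y*s]
def ray(f,uv):
    fl,cx,cy,k1=K(f); uv=np.atleast_2d(uv).astype(float)
    d=(uv-[cx,cy])/fl; u=d.copy()
    for _ in range(20): u=d/(1+k1*(u**2).sum(1,keepdims=True))
    v=np.c_[u[:,0],-u[:,1],-np.ones(len(u))]@np.array(f['rotation']).T
    return np.array(f['position']),v
def onz(f,uv,z):
    o,v=ray(f,uv); return o+v*((z-o[2])/v[:,2])[:,None]
E
python3 - <<'E'
from h import *
print(arm.read_state())
for n in ['scene','top','wrist']:
    f=snap(n,n+'0'); print(n,{k:v for k,v in f.items() if k!='pixels'})
E
```

```text
{'time_s': 0.0, 'joint_pos': array([ 1.06247342e+00,  2.07450328e-01,  1.54296843e+00,  3.74967571e-05,
        1.39351168e+00, -1.50507843e-01]), 'qvel': array([-0.00011942, -0.00037996, -0.00052954,  0.00115934, -0.00016207,
        0.00059183]), 'joint_efforts': array([ 1.40704225e-03, -3.83038974e+01, -2.91592276e+01, -1.89285802e-04,
        1.07213456e-02,  3.17139424e-06]), 'tool_pos': array([0.20100828, 0.53790411, 0.23010169]), 'tool_rot': array([ 2.58048609,  1.79009105, -0.00332147]), 'force': array([-0.12682648, -0.35374193, -0.24609703]), 'ft_torque': array([-0.02626236,  0.01947142,  0.01825964]), 'width': 0.08549822078162368}
scene {'vertical_fov': 42.590331423311994, 'cx': 261.25564423520814, 'cy': 189.35321479220985, 'k1': 0.00020666040909151853, 'position': array([0.8799992 , 0.67008886, 0.98069843]), 'rotation': array([0.21852442, 0.83198237, 2.49141045])}
top {'vertical_fov': 55.17455828748911, 'cx': 252.05656244300445, 'cy': 188.57299373659953, 'k1': -0.08660655444600981, 'position': array([0.36400755, 0.08857088, 0.99667913]), 'rotation': array([ 0.15649061, -0.16886429, -1.69740009])}
wrist {'vertical_fov': 70.30547452793168, 'cx': 250.5964370803823, 'cy': 191.77398985999682, 'k1': 0.006114862692923201, 'T_tool_cam': array([[ 9.99999822e-01,  5.90118400e-04, -8.65658642e-05,
         9.97789674e-04],
       [ 5.35663024e-04, -9.52427689e-01, -3.04764187e-01,
        -7.77699288e-02],
       [-2.62294680e-04,  3.04764086e-01, -9.52427836e-01,
        -1.44187539e-01],
       [ 0.00000000e+00,  0.00000000e+00,  0.00000000e+00,
         1.00000000e+00]]), 'position': array([0.12868913, 0.56640722, 0.37444422]), 'rotation': array([[ 0.35075597, -0.89221059, -0.28448287],
       [ 0.93646513,  0.33358943,  0.1084027 ],
       [-0.00181756, -0.30443119,  0.9525326 ]])}
```

Rotation is a rotvec for the fixed cameras; I'll convert in the helper.

```bash
sed -i "s/    np.savez/    f['rotation']=np.array(f['rotation']) if np.ndim(f['rotation'])==2 else R.from_rotvec(f['rotation']).as_matrix()\n    np.savez/" h.py
python3 - <<'E'
from h import *
for n in ['scene','top']: snap(n,n+'0')
E
```

```text
(no output)
```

View pics/scene0.png

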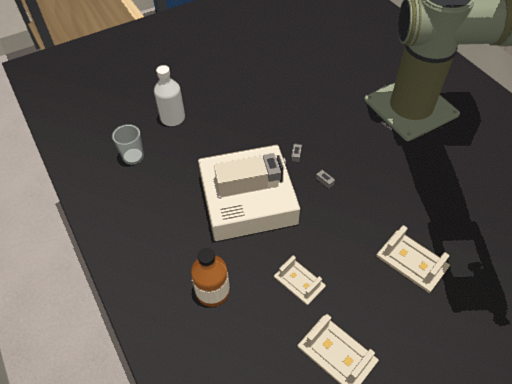

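View pics/top0.png

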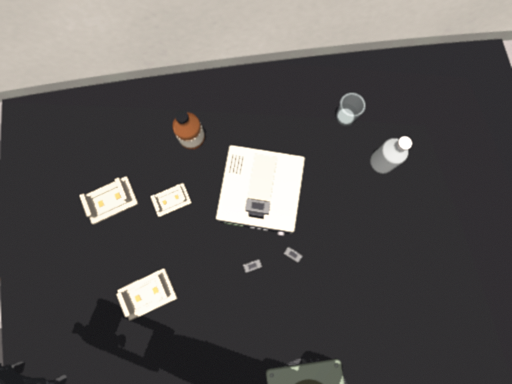

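View pics/wrist0.png

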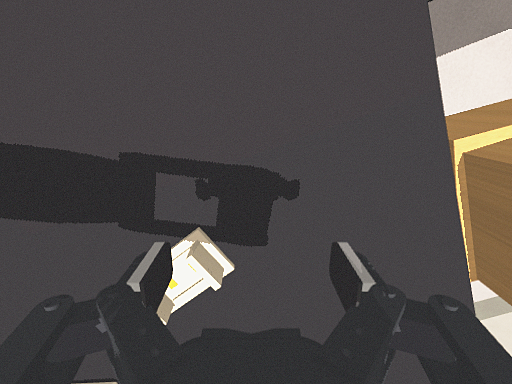

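The scene view shows the supply at about (248,190), with the block on the tab at (272,167). There are three docks at (412,258), (300,279) and (338,350), and two small decoy blocks. I'll enlarge the pictures to get the corners.

```bash
python3 - <<'E'
from h import *
def crop(fn,x0,y0,w,h,k,out):
    im=load(fn)['pixels'][y0:y0+h,x0:x0+w,::-1]
    im=cv2.convertScaleAbs(im,alpha=1.0)
    cv2.imwrite('pics/'+out+'.png',cv2.resize(im,None,fx=k,fy=k,interpolation=cv2.INTER_CUBIC))
crop('top0',205,135,110,110,5,'c_top_s')
crop('top0',70,165,130,160,4,'c_top_d')
crop('scene0',190,135,130,110,6,'c_sc_s')
crop('scene0',265,215,190,169,4,'c_sc_d')
# all bright cream contours quads
for n in ['top0','scene0']:
    f=load(n); p=f['pixels']; hsv=cv2.cvtColor(p,cv2.COLOR_RGB2HSV)
    m=((hsv[...,2]>150)&(hsv[...,0]<40)&(hsv[...,1]>15)).astype(np.uint8)
    m=cv2.morphologyEx(m,cv2.MORPH_CLOSE,np.ones((5,5)))
    for c in cv2.findContours(m,cv2.RETR_EXTERNAL,cv2.CHAIN_APPROX_NONE)[0]:
        if cv2.contourArea(c)>300:
            r=cv2.minAreaRect(c); b=cv2.boxPoints(r)
            w=onz(f,b,0.008); print(n,r,np.linalg.norm(w[1]-w[0]),np.linalg.norm(w[2]-w[1]),onz(f,[r[0]],.008)[0])
E
```

```text
top0 ((145.42633056640625, 294.4095153808594), (33.5302734375, 55.54425048828125), 64.88516235351562) 0.14736729764445014 0.08813367568722481 [0.32210792 0.38332191 0.008     ]
top0 ((170.1963653564453, 199.2823028564453), (22.84707260131836, 36.555320739746094), 67.06790161132812) 0.10054501410259961 0.06482088995203769 [0.56706335 0.29407008 0.008     ]
top0 ((108.03093719482422, 199.31959533691406), (32.49108123779297, 53.001068115234375), 66.03751373291016) 0.14850845888670447 0.09467632317691559 [0.58996062 0.46742424 0.008     ]
top0 ((260.3513488769531, 189.8918914794922), (79.5691146850586, 80.8843002319336), 9.462322235107422) 0.2280663850803421 0.22386358540768198 [0.56015759 0.04520338 0.008     ]
top0 ((185.5, 132.0), (23.0, 28.0), 0.0) 0.08491411580912178 0.0667767792237005 [0.75566102 0.2338164  0.008     ]
top0 ((255.5, 46.0), (92.0, 511.0), 90.0) 1.7151039738707754 0.34899729483461345 [ 1.00270024 -0.001348    0.008     ]
scene0 ((339.31768798828125, 352.62945556640625), (73.9732894897461, 46.531585693359375), 40.60129928588867) 0.09925304956310665 0.14263205908749568
[... 490 characters left out ...]
4.695152282714844) 0.11229187645366359 0.14372912601529458 [0.31454734 0.37552011 0.008     ]
scene0 ((248.63461303710938, 184.173095703125), (70.01345825195312, 90.21342468261719), 78.69007110595703) 0.23875648151109882 0.22317433154409866 [0.53435326 0.00913717 0.008     ]
scene0 ((14.400346755981445, 237.8448486328125), (352.4163818359375, 112.31710052490234), 69.38636779785156) 0.30827808421605635 1.1378810109125845 [ 1.07569994 -0.13140638  0.008     ]
scene0 ((483.5, 7.5), (15.0, 31.0), 90.0) 0.10639132227493972 0.09127065765375253 [-0.52408207 -0.24021041  0.008     ]
scene0 ((13.0, 18.5), (37.0, 26.0), 90.0) 0.0910503688917614 0.21852488261549258 [ 0.8678262  -1.00245644  0.008     ]
```

View pics/c_top_s.png

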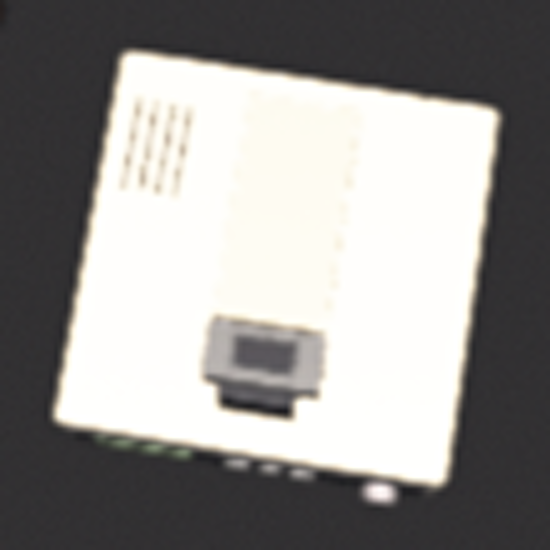

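View pics/c_top_d.png

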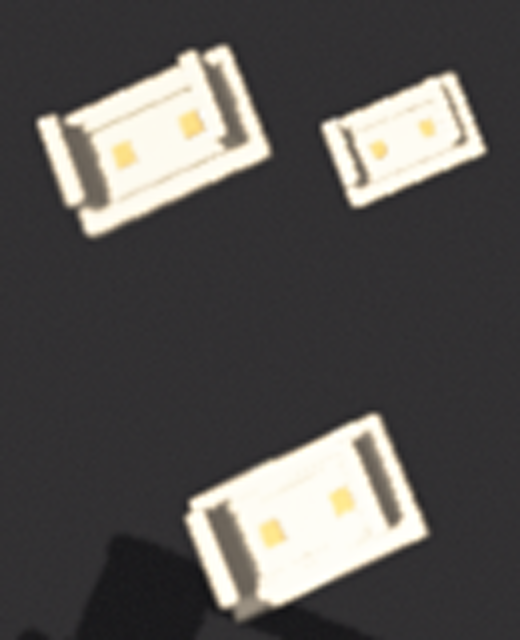

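View pics/c_sc_s.png

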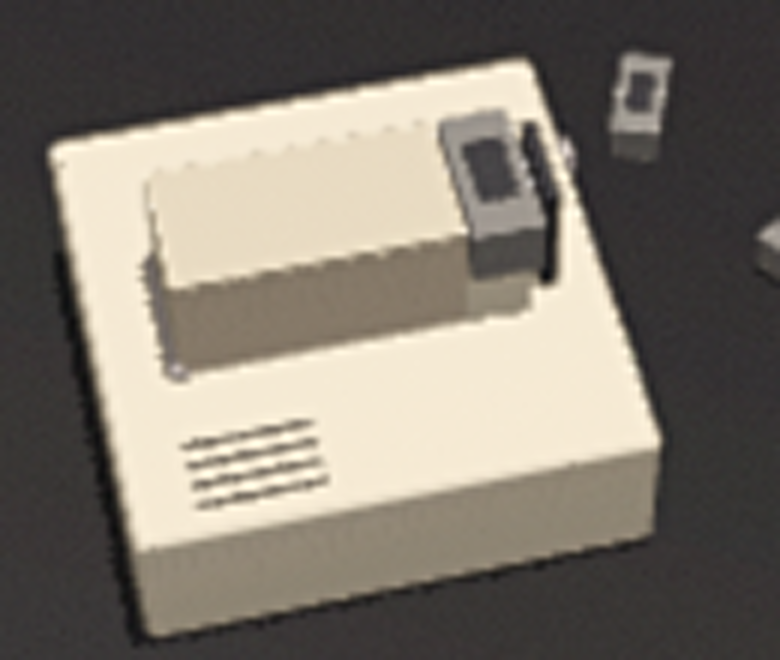

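View pics/c_sc_d.png

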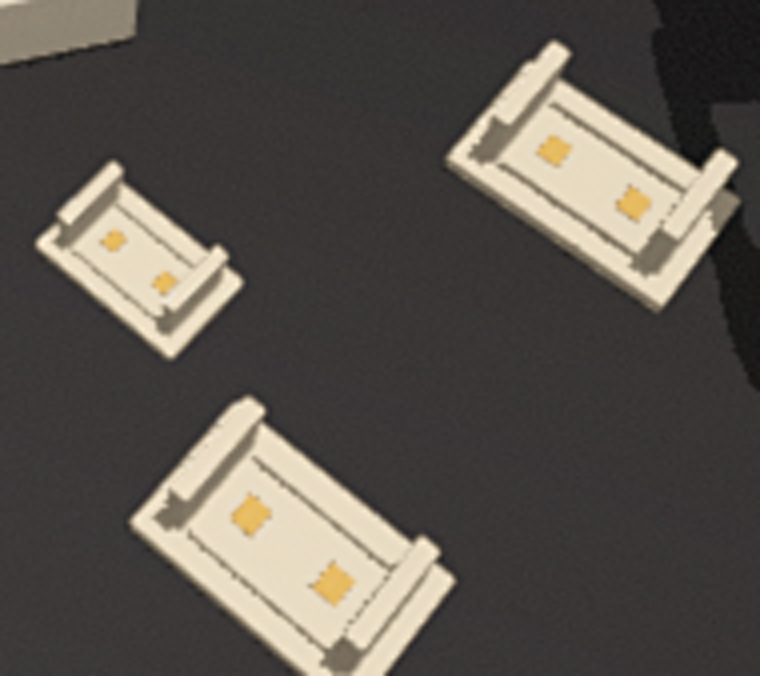

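```bash
python3 - <<'E'
from h import *
f=load('scene0'); t=load('top0')
S=lambda l:np.array(l)/4+[265,215]-.375
T=lambda l:np.array(l)/4+[70,165]-.375
for n,g,q in [('small s',f,S([(38,242),(170,357),(242,282)])),('A s',f,S([(447,158),(658,309),(740,203)])),('small t',t,T([(357,207),(486,153),(455,72)])),('A t',t,T([(250,618),(429,535),(379,413)])),('B t',t,T([(92,237),(270,157),(228,45)]))]:
    w=onz(g,q,0.006); print(n,w.round(4).tolist(),np.linalg.norm(np.diff(w,axis=0),axis=1))
# supply top corners at .07
q=np.array([(122,50),(500,108),(442,488),(55,424)])/5+[205,135]-.4
w=onz(t,q,.07);print(w,np.linalg.norm(np.diff(w,axis=0),axis=1),w.mean(0))
q=np.array([(50,148),(525,58),(660,440),(140,550)])/6+[190,135]-.4
w=onz(f,q,.07);print(w,np.linalg.norm(np.diff(w,axis=0),axis=1),w.mean(0))
E
```

```text
small s [[0.6094, 0.2541, 0.006], [0.5845, 0.3466, 0.006], [0.5272, 0.3305, 0.006]] [0.09579697 0.05948392]
A s [[0.3846, 0.3267, 0.006], [0.3454, 0.4565, 0.006], [0.2633, 0.4315, 0.006]] [0.13555172 0.08583093]
small t [[0.5243, 0.3297, 0.006], [0.5499, 0.238, 0.006], [0.6094, 0.2538, 0.006]] [0.09516511 0.06156028]
A t [[0.2629, 0.4249, 0.006], [0.3019, 0.3017, 0.006], [0.3847, 0.3271, 0.006]] [0.12926921 0.08662037]
B t [[0.5274, 0.5155, 0.006], [0.5668, 0.3871, 0.006], [0.6503, 0.4115, 0.006]] [0.13430784 0.08695896]
[[ 0.68000086  0.11337151  0.07      ]
 [ 0.6218034  -0.07965506  0.07      ]
 [ 0.4292373  -0.01872111  0.07      ]
 [ 0.48733329  0.17080491  0.07      ]] [0.20160904 0.20197685 0.1982303 ] [0.55459371 0.04645006 0.07      ]
[[ 0.62447429 -0.07765536  0.07      ]
 [ 0.43415523 -0.02103859  0.07      ]
 [ 0.49118569  0.16820313  0.07      ]
 [ 0.68087932  0.1122422   0.07      ]] [0.19856184 0.19764843 0.19777588] [0.55767363 0.04543785 0.07      ]
```

The small dock measures 96 x 60, so it's the target: centre about (0.568, 0.292), yaw about 0.265. The supply is at about (0.556, 0.046), yaw about -0.29. Next I'll move above the block for a closer look.

```bash
cat >> h.py <<'E'
def go(pos,ax,tilt=None):
    """tool pointing down, tool x at world angle ax -> slide cm, rot"""
    s=arm.read_state(); Rm=R.from_rotvec(s['tool_rot']).as_matrix()
    c,n=np.cos(ax),np.sin(ax)
    Rt=np.array([[c,n,0],[n,-c,0],[0,0,-1]])
    print('pos',s['tool_pos'].round(4),'t',s['time_s'],'w',s['width'],'F',s['force'].round(1))
    print('slide cm',((Rm.T@(np.array(pos)-s['tool_pos']))*100).round(2).tolist(),'rot',R.from_matrix(Rm.T@Rt).as_rotvec().round(4).tolist())
SUP=np.array([.5562,.0460]);SY=-.29
def sup(x,y,z):
    c,s=np.cos(SY),np.sin(SY); return np.array([SUP[0]+c*x-s*y,SUP[1]+s*x+c*y,z])
E
python3 -c "
from h import *
go(sup(-.058,0,.23),np.pi/2+SY)"
```

```text
pos [0.2012 0.5383 0.2307] t 0.25 w 0.08527845008644146 F [-0.3 -0.3 -0.6]
slide cm [-34.07, 44.7, 0.1] rot [-0.0002, 0.0011, -0.0678]
```

Call:
play_rows(slide=[[-17, 22.3, 0], [-34, 44.7, 0], [-34, 44.7, 0], [-34, 44.7, 0], [-34, 44.7, 0], [-34, 44.7, 0], [-34, 44.7, 0], [-34, 44.7, 0], [-34, 44.7, 0], [-34, 44.7, 0], [-34, 44.7, 0], [-34, 44.7, 0], [-34, 44.7, 0]], rot=[[0, 0, -0.034], [0, 0, -0.068], [0, 0, -0.068], [0, 0, -0.068], [0, 0, -0.068], [0, 0, -0.068], [0, 0, -0.068], [0, 0, -0.068], [0, 0, -0.068], [0, 0, -0.068], [0, 0, -0.068], [0, 0, -0.068], [0, 0, -0.068]], claw=1)

```text
time_s: 1.88
tool_pos: [0.5002, 0.0646, 0.231]
tool_rot: [2.517, 1.88, -0.002]
force: [-0.2, -0.5, -0.5]
width: 0.0854
```

```bash
python3 -c "
from h import *
go(sup(-.058,0,.23),np.pi/2+SY)
f=snap('wrist','w1')
cv2.imwrite('pics/w1b.png',cv2.resize(f['pixels'][:,:,::-1],None,fx=1.5,fy=1.5))
"
```

```text
pos [0.5002 0.0646 0.231 ] t 1.875 w 0.08539730133058926 F [-0.2 -0.5 -0.5]
slide cm [-0.18, 0.1, 0.1] rot [-0.0003, 0.001, 0.0025]
```

View pics/w1b.png

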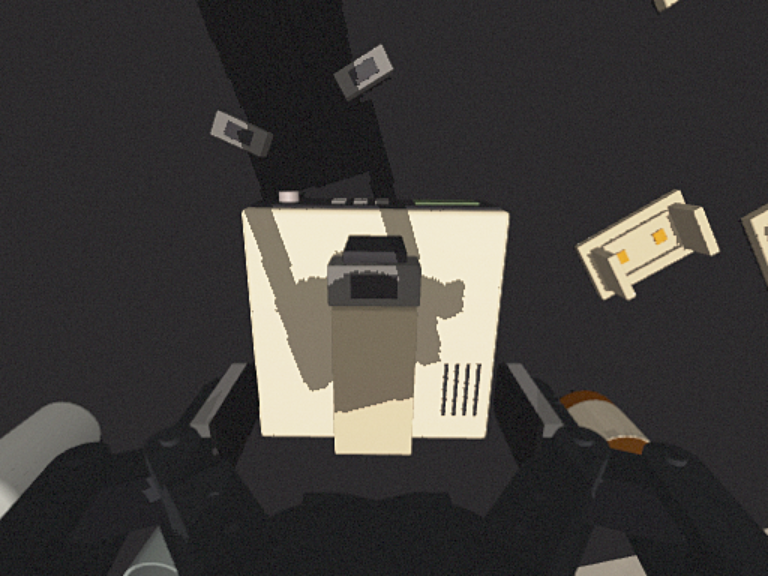

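```bash
python3 -c "
from h import *
f=load('w1')
c=f['pixels'][150:310,155:345,::-1]
cv2.imwrite('pics/w1c.png',cv2.resize(cv2.convertScaleAbs(c,alpha=1.3),None,fx=4,fy=3.7,interpolation=cv2.INTER_CUBIC)[:600])
"
```

```text
(no output)
```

View pics/w1c.png

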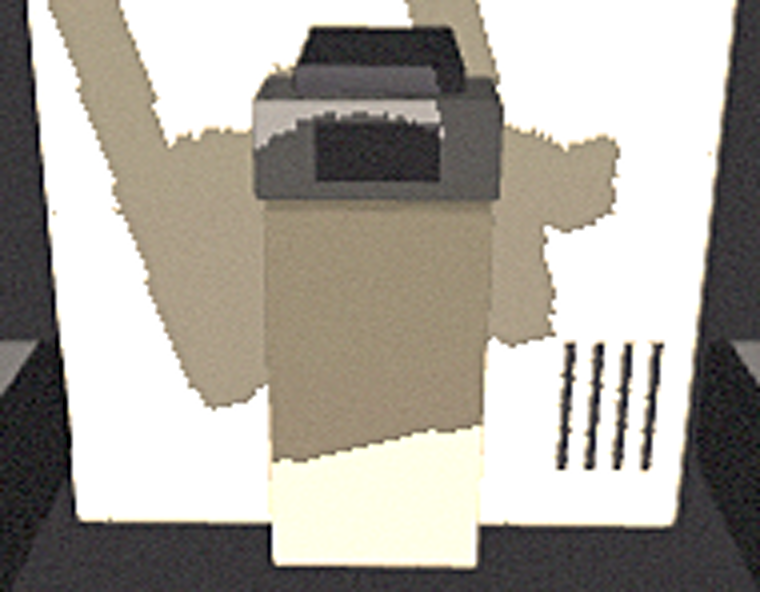

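```bash
python3 -c "
from h import *
f=load('w1')
q=np.array([(256,98),(501,98),(500,199),(256,197)])/[4,3.7]+[155,150]-.37
w=onz(f,q,.124); print(w.round(4),np.linalg.norm(np.diff(w,axis=0),axis=1),w.mean(0))
print('pred',sup(-.058,0,.124))
d=w[1]-w[0]+w[2]-w[3];print('yaw',np.arctan2(d[1],d[0])-np.pi/2)
# supply: hood top back corners z .126 x=+.07 ; deck corners
q=np.array([(272,566),(478,566)])/[4,3.7]+[155,150]-.37
w2=onz(f,q,.126);print(w2.round(4),w2.mean(0),sup(.07,0,.126))
q=np.array([(364/1.5,210/1.5)]);
q=np.array([(244,209),(508,211),(486,438),(263,436)])/1.5-.17
w3=onz(f,q,.07);print(w3.round(4),w3.mean(0),np.linalg.norm(np.diff(w3,axis=0),axis=1));d=w3[1]-w3[0]+w3[2]-w3[3];print(np.arctan2(d[1],d[0])-np.pi/2)
# dock corners base top z=.008: 
q=np.array([(577,247),(605,299),(682,191)])/1.5-.17
w4=onz(f,q,.008);print(w4.round(4),np.linalg.norm(w4[1]-w4[0]),np.linalg.norm(w4[2]-w4[0]))
"
```

```text
[[0.4794 0.04   0.124 ]
 [0.4959 0.0958 0.124 ]
 [0.5226 0.0886 0.124 ]
 [0.5051 0.0314 0.124 ]] [0.05817851 0.02760281 0.05980372] [0.50073536 0.0639352  0.124     ]
pred [0.50062186 0.06258523 0.124     ]
yaw -0.2925947409114211
[[ 0.6165 -0.0011  0.126 ]
 [ 0.6326  0.0533  0.126 ]] [0.62458668 0.02610469 0.126     ] [0.62327707 0.02598334 0.126     ]
[[ 0.4333 -0.0164  0.07  ]
 [ 0.49    0.17    0.07  ]
 [ 0.681   0.1134  0.07  ]
 [ 0.623  -0.0754  0.07  ]] [0.55683705 0.0479244  0.07      ] [0.19482719 0.19925074 0.19749716]
-0.2968036246562007
[[0.553  0.2408 0.008 ]
 [0.6107 0.2591 0.008 ]
 [0.5291 0.3353 0.008 ]] 0.0606135667119568 0.09742451149339341
```

```bash
sed -i 's/^SUP=.*/SUP=np.array([.5566,.0465]);SY=-.292/' h.py; python3 -c "
from h import *
print(sup(-.058,0,0))
go([.5008,.0633,.092],np.pi/2+SY)"
```

```text
[0.50105514 0.06319635 0.        ]
pos [0.5003 0.0644 0.2311] t 1.925 w 0.0853253207422864 F [-0.1 -0.1 -0.4]
slide cm [-0.08, 0.08, 13.91] rot [-0.0002, 0.001, 0.0044]
```

Call:
play_rows(slide=[[-0.1, 0.1, 5], [-0.1, 0.1, 9], [-0.1, 0.1, 12], [-0.1, 0.1, 13.9], [-0.1, 0.1, 13.9], [-0.1, 0.1, 13.9]], rot=[[0, 0, 0.004], [0, 0, 0.004], [0, 0, 0.004], [0, 0, 0.004], [0, 0, 0.004], [0, 0, 0.004]])

```text
time_s: 2.68
tool_pos: [0.5017, 0.0634, 0.0931]
tool_rot: [2.519, 1.875, 0.001]
force: [-0.4, 0.7, 0.9]
width: 0.0853
```

Call:
play_rows(slide=[[0, 0, 0], [0, 0, 0], [0, 0, 0], [0, 0, 0], [0, 0, 0], [0, 0, 0]], rot=[[0, 0, 0], [0, 0, 0], [0, 0, 0], [0, 0, 0], [0, 0, 0], [0, 0, 0]], claw=-1, grip_force=25)

```text
time_s: 3.42
tool_pos: [0.5028, 0.0634, 0.0946]
tool_rot: [2.517, 1.874, 0.004]
force: [-1.6, -0.3, 5.7]
width: 0.0594
```

```bash
python3 -c "
from h import *
go([.5008,.0633,.092],np.pi/2+SY)
f=snap('wrist','w2')
cv2.imwrite('pics/w2b.png',cv2.resize(f['pixels'][:,:,::-1],None,fx=1.5,fy=1.5))
"
```

```text
pos [0.5028 0.0634 0.0946] t 3.425 w 0.0593939835371586 F [-1.6 -0.3  5.7]
slide cm [-0.07, -0.19, 0.26] rot [0.004, -0.0001, 0.0012]
```

View pics/w2b.png

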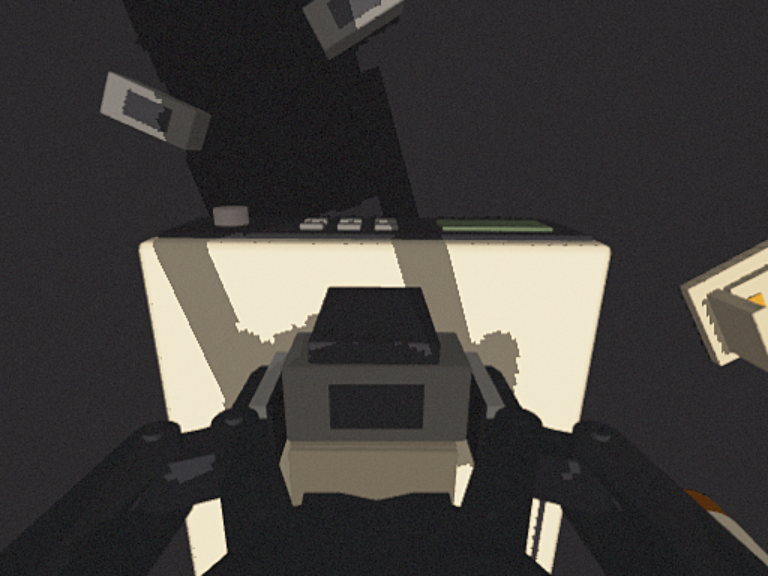

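```bash
python3 -c "
from h import *
go([.5028,.0634,.23],1.279)
go([.42,.24,.20],1.836)
go([.42,.24,.03],1.836)"
```

```text
pos [0.5028 0.0634 0.0946] t 3.475 w 0.05936998909661375 F [-1.   0.8  5.5]
slide cm [0.0, 0.05, -13.54] rot [0.004, -0.0001, 0.001]
pos [0.5028 0.0634 0.0946] t 3.475 w 0.05936998909661375 F [-1.   0.8  5.5]
slide cm [14.55, -12.95, -10.59] rot [0.0039, 0.001, -0.556]
pos [0.5028 0.0634 0.0946] t 3.475 w 0.05936998909661375 F [-1.   0.8  5.5]
slide cm [14.55, -13.02, 6.41] rot [0.0039, 0.001, -0.556]
```

Call:
play_rows(slide=[[0, 0, -1], [0, 0, -3], [0, 0, -6], [0, 0, -9], [0, 0, -10.6], [4, -4, -10.6], [8, -8, -10.6], [12, -11, -10.6], [14.5, -13, -10.6], [14.5, -13, -10.6], [14.5, -13, -6], [14.5, -13, -2], [14.5, -13, 2], [14.5, -13, 4.5], [14.5, -13, 6.4], [14.5, -13, 6.4], [14.5, -13, 6.4]], rot=[[0, 0, 0], [0, 0, 0], [0, 0, 0], [0, 0, 0], [0, 0, 0], [0, 0, -0.15], [0, 0, -0.3], [0, 0, -0.45], [0, 0, -0.556], [0, 0, -0.556], [0, 0, -0.556], [0, 0, -0.556], [0, 0, -0.556], [0, 0, -0.556], [0, 0, -0.556], [0, 0, -0.556], [0, 0, -0.556]])

```text
time_s: 5.6
tool_pos: [0.4209, 0.2392, 0.0307]
tool_rot: [1.907, 2.491, 0.003]
force: [1.4, 0.3, -2.3]
width: 0.0594
```

```bash
python3 -c "
from h import *
go([.42,.24,.002],1.836)
f=snap('wrist','w3')
cv2.imwrite('pics/w3b.png',cv2.resize(f['pixels'][:,:,::-1],None,fx=1.5,fy=1.5))
"
```

```text
pos [0.4209 0.2392 0.0307] t 5.6 w 0.05938214741286328 F [ 1.4  0.3 -2.3]
slide cm [0.11, -0.08, 2.87] rot [0.0044, 0.0022, -0.001]
```

View pics/w3b.png

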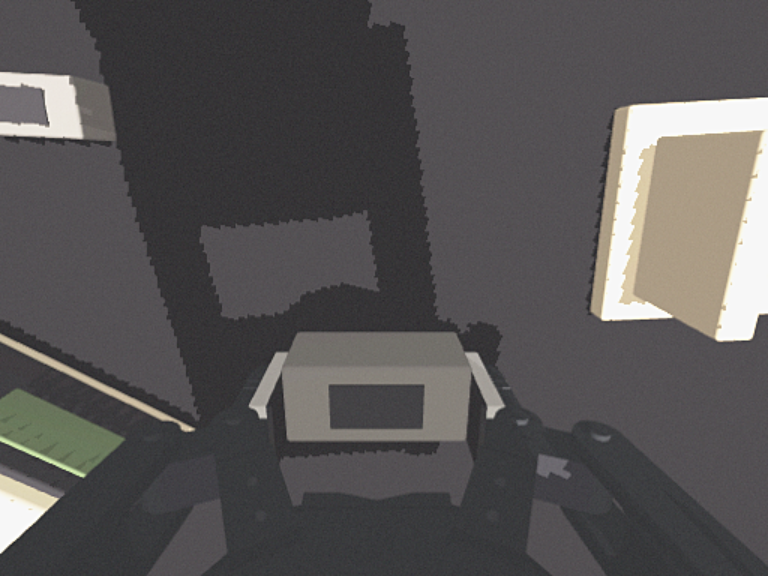

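Call:
play_rows(slide=[[0, 0, 1.5], [0, 0, 2.6], [0, 0, 2.9], [0, 0, 3.1], [0, 0, 3.1]], rot=[[0, 0, 0], [0, 0, 0], [0, 0, 0], [0, 0, 0], [0, 0, 0]])

```text
time_s: 6.28
tool_pos: [0.4214, 0.2395, 0.0]
tool_rot: [1.906, 2.491, 0.005]
force: [-0.5, -0.8, -1.0]
width: 0.0592
```

Call:
play_rows(slide=[[0, 0, 0.1], [0, 0, 0.1], [0, 0, 0.1]], rot=[[0, 0, 0], [0, 0, 0], [0, 0, 0]])

```text
time_s: 6.65
tool_pos: [0.4215, 0.2395, -0.0008]
tool_rot: [1.906, 2.491, 0.005]
force: [-0.1, 0.2, -1.5]
width: 0.0595
```

Call:
play_rows(slide=[[0, 0, 0.15], [0, 0, 0.15], [0, 0, 0.15]], rot=[[0, 0, 0], [0, 0, 0], [0, 0, 0]])

```text
time_s: 7.02
tool_pos: [0.4217, 0.2396, -0.0012]
tool_rot: [1.906, 2.491, 0.005]
force: [-2.4, -2.1, 6.5]
width: 0.0595
```

Call:
play_rows(slide=[[0, 0, 0], [0, 0, 0], [0, 0, 0], [0, 0, -2], [0, 0, -6], [0, 0, -10], [0, 0, -13], [0, 0, -13], [0, 0, -13], [0, 0, -13], [0, 0, -13], [0, 0, -13], [0, 0, -13], [0, 0, -13], [0, 0, -13], [0, 0, -13], [0, 0, -13]], rot=[[0, 0, 0], [0, 0, 0], [0, 0, 0], [0, 0, 0], [0, 0, 0], [0, 0, 0], [0, 0, 0.17], [0, 0, 0.35], [0, 0, 0.52], [0, 0, 0.7], [0, 0, 0.87], [0, 0, 1.05], [0, 0, 1.22], [0, 0, 1.4], [0, 0, 1.571], [0, 0, 1.571], [0, 0, 1.571]], claw=1)

```text
time_s: 9.15
tool_pos: [0.4208, 0.2396, 0.1286]
tool_rot: [3.112, 0.418, 0.009]
force: [0.3, -0.4, 0.0]
width: 0.0854
```

```bash
python3 -c "
from h import *
go([.4217,.2395,.13],.265)
f=snap('wrist','w4')
cv2.imwrite('pics/w4b.png',cv2.resize(f['pixels'][:,:,::-1],None,fx=1.5,fy=1.5))
"
```

```text
pos [0.4208 0.2396 0.1286] t 9.15 w 0.08544668774890508 F [ 0.3 -0.4  0. ]
slide cm [0.08, 0.04, -0.14] rot [0.0021, -0.0052, 0.0018]
```

View pics/w4b.png

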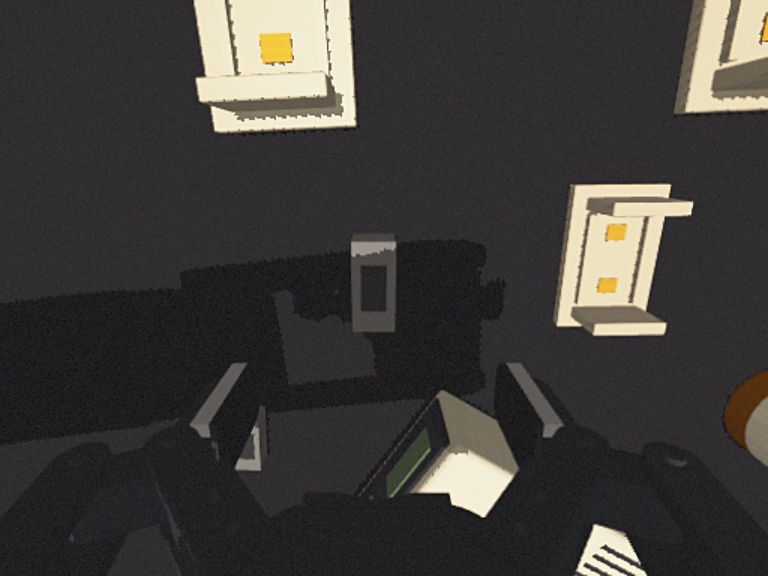

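```bash
python3 -c "
from h import *
f=load('w4')
p=f['pixels'];hsv=cv2.cvtColor(p,cv2.COLOR_RGB2HSV)
m=((hsv[...,1]>150)&(hsv[...,2]>150)&(hsv[...,0]>15)&(hsv[...,0]<35)).astype(np.uint8)
n,l,st,c=cv2.connectedComponentsWithStats(m);print(st[1:],c[1:])
for fn in ['w4','w1','top0','scene0']:
  g=load(fn);hsv=cv2.cvtColor(g['pixels'],cv2.COLOR_RGB2HSV)
  m=((hsv[...,1]>110)&(hsv[...,2]>150)&(hsv[...,0]>12)&(hsv[...,0]<35)).astype(np.uint8)
  n,l,st,c=cv2.connectedComponentsWithStats(m)
  w=onz(g,c[1:],.008)
  for a,b,s in zip(w,c[1:],st[1:]):
    if s[4]>8 and .5<a[0]<.63 and .2<a[1]<.36: print(fn,a.round(4),b.round(1),s[4])
q=np.array([(352,241),(396,241),(395,331),(352,331)])/1.5-.17
w=onz(f,q,.028);print(w.round(4),w.mean(0),np.linalg.norm(np.diff(w,axis=0),axis=1))
q=np.array([(572,184),(671,184),(555,326)])/1.5-.17
w=onz(f,q,.008);print(w.round(4),(w[1]+w[2])/2,np.linalg.norm(w[1]-w[0]),np.linalg.norm(w[2]-w[0]))
c=cv2.resize(p[140:240,210:460,::-1],None,fx=3.2,fy=3.2,interpolation=cv2.INTER_CUBIC);cv2.imwrite('pics/w4c.png',c)
"
```

```text
[[508  10   4  17  39]
 [173  22  22  20 390]
 [404 150  14  10 121]
 [399 186  12   9 101]] [[510.1025641   20.20512821]
 [183.45897436  31.55641026]
 [410.34710744 154.51239669]
 [404.44554455 189.99009901]]
w4 [0.5646 0.3118 0.008 ] [410.4 154.5] 128
w4 [0.5746 0.2771 0.008 ] [404.5 189.7] 117
w1 [0.5641 0.3134 0.008 ] [439.5 157.3] 68
w1 [0.5736 0.2794 0.008 ] [414.8 170.8] 52
scene0 [0.5738 0.2752 0.008 ] [293.1 274.7] 16
scene0 [0.5639 0.3099 0.008 ] [305.7 285.1] 16
[[0.4001 0.2652 0.028 ]
 [0.4258 0.2722 0.028 ]
 [0.4417 0.215  0.028 ]
 [0.4147 0.2077 0.028 ]] [0.42055386 0.2399983  0.028     ] [0.0266619  0.05932776 0.02796783]
[[0.5247 0.3324 0.008 ]
 [0.5847 0.3487 0.008 ]
 [0.5524 0.2397 0.008 ]] [0.56853297 0.29421207 0.008     ] 0.06218022735490304 0.09676116176319233
```

View pics/w4c.png

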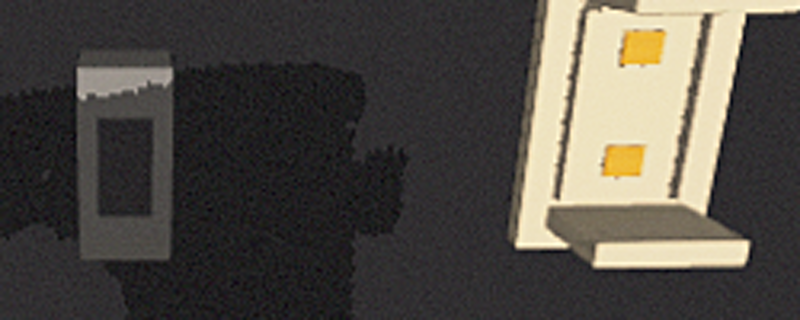

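```bash
python3 -c "
from h import *
go([.4208,.2399,.0085],.264)
"
```

```text
pos [0.4209 0.2396 0.1286] t 9.2 w 0.08539433942955509 F [-0.9  0.1  0.4]
slide cm [-0.06, -0.05, 12.01] rot [0.002, -0.0053, 0.0023]
```

Call:
play_rows(slide=[[0, 0, 4], [0, 0, 8], [0, 0, 11], [0, 0, 12], [0, 0, 12], [0, 0, 12]], rot=[[0.002, -0.005, 0.002], [0.002, -0.005, 0.002], [0.002, -0.005, 0.002], [0.002, -0.005, 0.002], [0.002, -0.005, 0.002], [0.002, -0.005, 0.002]])

```text
time_s: 9.95
tool_pos: [0.4229, 0.2401, 0.01]
tool_rot: [-3.114, -0.415, -0.005]
force: [0.3, 0.1, -0.3]
width: 0.0854
```

Call:
play_rows(slide=[[0, 0, 0], [0, 0, 0], [0, 0, 0], [0, 0, 0], [0, 0, 0], [0, 0, 0], [0, 0, 0]], rot=[[0, 0, 0], [0, 0, 0], [0, 0, 0], [0, 0, 0], [0, 0, 0], [0, 0, 0], [0, 0, 0]], claw=-1, grip_force=30)

```text
time_s: 10.82
tool_pos: [0.423, 0.2402, 0.0104]
tool_rot: [-3.113, -0.415, -0.005]
force: [-1.3, -0.4, 6.3]
width: 0.0271
```

```bash
python3 -c "
from h import *
go([.569,.2942,.13],.272)
f=snap('wrist','w5')
cv2.imwrite('pics/w5b.png',cv2.resize(f['pixels'][:,:,::-1],None,fx=1.5,fy=1.5))
"
```

```text
pos [0.423  0.2402 0.0104] t 10.825 w 0.027104759496995166 F [-1.3 -0.4  6.3]
slide cm [15.54, -1.4, -11.91] rot [-0.0002, -0.0033, -0.0072]
```

View pics/w5b.png

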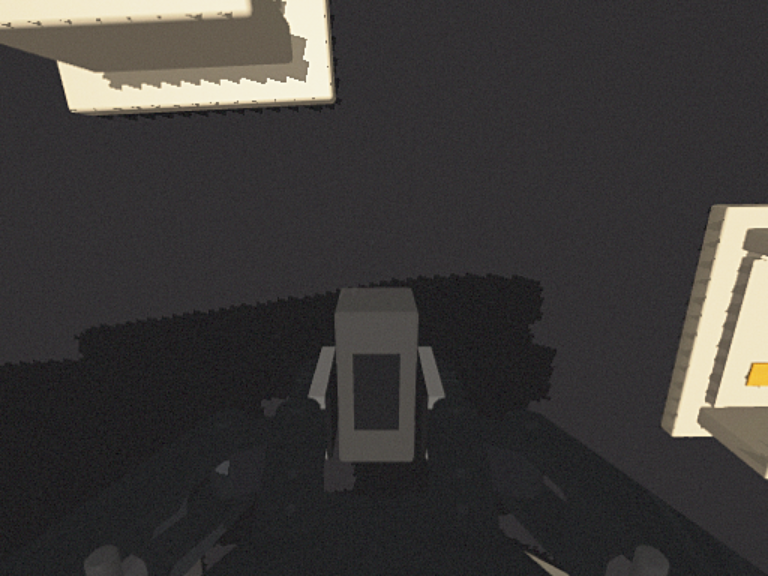

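Call:
play_rows(slide=[[0, 0, -2], [0, 0, -6], [0, 0, -10], [4, -0.4, -12], [9, -0.8, -12], [13, -1.2, -12], [15.5, -1.4, -12], [15.5, -1.4, -12], [15.5, -1.4, -12], [15.5, -1.4, -12]], rot=[[0, -0.003, 0], [0, -0.003, 0], [0, -0.003, 0], [0, -0.003, -0.007], [0, -0.003, -0.007], [0, -0.003, -0.007], [0, -0.003, -0.007], [0, -0.003, -0.007], [0, -0.003, -0.007], [0, -0.003, -0.007]])

```text
time_s: 12.12
tool_pos: [0.5672, 0.2937, 0.1304]
tool_rot: [3.112, 0.426, -0.002]
force: [0.1, 0.6, -2.5]
width: 0.0276
```

```bash
python3 -c "
from h import *
g=load('w5');q=np.array([(335,311),(418,311),(414,461),(338,461)])/1.5-.17
w=onz(g,q,.028);print(w.round(4),w.mean(0))
go([.569,.2942,.13],.272)
f=snap('wrist','w6')
cv2.imwrite('pics/w6b.png',cv2.resize(f['pixels'][:,:,::-1],None,fx=1.5,fy=1.5))
"
```

```text
[[0.4027 0.266  0.028 ]
 [0.4293 0.2731 0.028 ]
 [0.4453 0.2151 0.028 ]
 [0.4178 0.2077 0.028 ]] [0.42377854 0.24049817 0.028     ]
pos [0.5672 0.2937 0.1304] t 12.125 w 0.02764166168387964 F [ 0.1  0.6 -2.5]
slide cm [0.18, 0.0, 0.04] rot [-0.0, 0.0015, 0.0]
```

View pics/w6b.png

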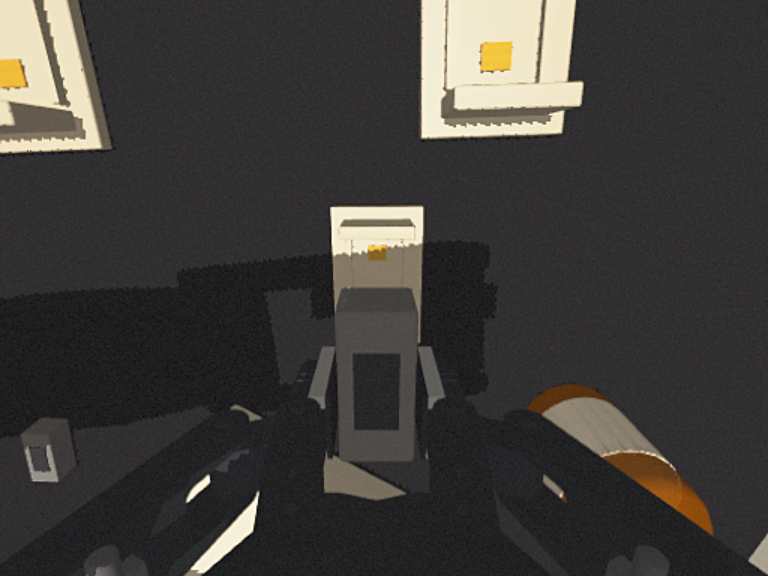

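```bash
python3 -c "
from h import *
f=load('w6')
yaw=.272;ex=np.array([np.cos(yaw),np.sin(yaw)]);ey=np.array([-ex[1],ex[0]])
tcp=arm.read_state()['tool_pos'][:2]
def rel(q,z):
  w=onz(f,np.array(q)/1.5-.17,z)[:,:2]-tcp
  return np.c_[w@ex,w@ey].round(4)*1000
print('base edge',rel([(331,207),(423,207),(333,290),(422,290)],.008))
print('wall top',rel([(338,226),(416,226)],.04), rel([(338,240),(416,240)],.04))
p=f['pixels'];hsv=cv2.cvtColor(p,cv2.COLOR_RGB2HSV)
m=((hsv[...,1]>110)&(hsv[...,2]>60)&(hsv[...,0]>12)&(hsv[...,0]<35)).astype(np.uint8);m[:,:230]=0;m[:,270:]=0;m[200:]=0
n,l,st,c=cv2.connectedComponentsWithStats(m);print(st[1:],c[1:]);print(rel(c[1:]*1.5+.25,.008))
c=cv2.resize(p[130:310,200:300,::-1],None,fx=4,fy=3.3,interpolation=cv2.INTER_CUBIC);cv2.imwrite('pics/w6c.png',c)
# block bottom far edge & top rel: bottom z = tcp z -.0104
zb=.1304-.0104
print('blk top',rel([(335,311),(418,311),(414,461),(338,461)],zb+.028)); print('blk bottom edge',rel([(345,288),(412,288)],zb))
"
```

```text
base edge [[-28.6  48.1]
 [ 30.5  48.1]
 [-29.2  -8.1]
 [ 31.8  -8.1]]
wall top [[-21.5  41. ]
 [ 23.3  41. ]] [[-21.7  32.9]
 [ 23.6  32.9]]
[[245 164  13  10 121]] [[251.24793388 168.38016529]]
[[ 1. 18.]]
blk top [[-13.   30.2]
 [ 14.4  30.2]
 [ 14.8 -30. ]
 [-13.7 -30. ]]
blk bottom edge [[-11.8  29.2]
 [ 14.8  29.2]]
```

View pics/w6c.png

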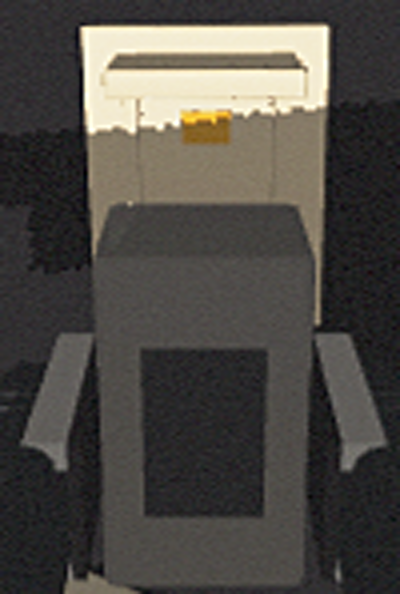

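Call:
play_rows(slide=[[0.0, 0, 2.5], [0.0, 0, 5], [0.0, 0, 7], [0.0, 0, 7.5], [0.0, 0, 7.5], [0.0, 0, 7.5]], rot=[[0, 0, 0], [0, 0.001, 0], [0, 0.001, 0], [0, 0.001, 0], [0, 0.001, 0], [0, 0.001, 0]])

```text
time_s: 12.92
tool_pos: [0.5685, 0.2942, 0.057]
tool_rot: [-3.112, -0.426, -0.004]
force: [0.8, -0.1, -1.4]
width: 0.0274
```

```bash
python3 -c "
from h import *
go([.5674,.2940,.0185],.272)
f=snap('wrist','w7')
cv2.imwrite('pics/w7b.png',cv2.resize(f['pixels'][130:320,170:330,::-1],None,fx=4,fy=3))
"
```

```text
pos [0.5685 0.2942 0.057 ] t 12.925 w 0.027440887051676452 F [ 0.8 -0.1 -1.4]
slide cm [-0.12, -0.01, 3.85] rot [-0.0002, -0.0026, 0.0]
```

View pics/w7b.png

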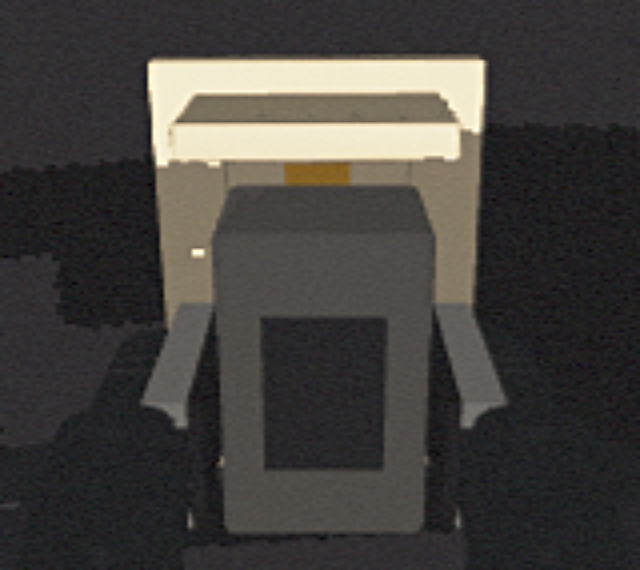

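```bash
python3 -c "
from h import *
f=load('w7')
yaw=.272;ex=np.array([np.cos(yaw),np.sin(yaw)]);ey=np.array([-ex[1],ex[0]])
tcp=arm.read_state()['tool_pos'];zb=tcp[2]-.0104
def rel(q,z):
  w=onz(f,np.array(q)/[4,3]+[170,130]-.35,z)[:,:2]-tcp[:2]
  return np.c_[w@ex,w@ey].round(4)*1000
print(rel([(149,60),(485,60)],.008),rel([(171,124),(461,124),(172,160),(458,160)],.04))
print(rel([(214,235),(435,235),(424,531),(223,531)],zb+.028),rel([(223,186),(426,186)],zb),rel([(284,175),(351,175)],.008))
"
```

```text
[[-30.   48.3]
 [ 29.5  48.3]] [[-22.3  40.4]
 [ 21.7  40.4]
 [-22.4  32.9]
 [ 21.5  32.8]]
[[-12.9  29.8]
 [ 14.6  29.8]
 [ 14.8 -29.6]
 [-13.4 -29.5]] [[-14.1  29.4]
 [ 16.1  29.3]] [[-6.4 19.9]
 [ 6.  19.9]]
```

Call:
play_rows(slide=[[-0.12, 0, 0], [-0.12, 0, 1], [-0.14, 0, 2], [-0.15, 0, 3], [-0.15, 0, 3.5], [-0.15, 0, 3.7], [-0.15, 0, 3.7]], rot=[[0, -0.002, 0], [0, -0.002, 0], [0, -0.002, 0], [0, -0.002, 0], [0, -0.002, 0], [0, -0.002, 0], [0, -0.002, 0]])

```text
time_s: 13.85
tool_pos: [0.5672, 0.2939, 0.02]
tool_rot: [-3.112, -0.426, -0.001]
force: [0.5, -0.1, -2.0]
width: 0.0273
```

Call:
play_rows(slide=[[0, 0, 0.12], [0, 0, 0.2], [0, 0, 0.2], [0, 0, 0.2]], rot=[[0, 0, 0], [0, 0, 0], [0, 0, 0], [0, 0, 0]])

```text
time_s: 14.35
tool_pos: [0.5676, 0.294, 0.0185]
tool_rot: [-3.112, -0.426, -0.003]
force: [-0.5, -0.2, 1.2]
width: 0.0273
```

Call:
play_rows(slide=[[0, 0, 0], [0, 0, 0], [0, 0, 0], [0, 0, -0.5], [0, 0, -3], [0, 0, -7], [0, 0, -11], [0, 0, -13], [0, 0, -13], [0, 0, -13]], rot=[[0, 0, 0], [0, 0, 0], [0, 0, 0], [0, 0, 0], [0, 0, 0], [0, 0, 0], [0, 0, 0], [0, 0, 0], [0, 0, 0], [0, 0, 0]], claw=0)

```text
time_s: 15.6
tool_pos: [0.5661, 0.2934, 0.1465]
tool_rot: [3.112, 0.426, -0.003]
force: [-0.2, -0.2, -1.2]
width: 0.0428
```

```bash
python3 -c "
from h import *
go(sup(-.0605,0,.20),np.pi/2+SY)
f=snap('wrist','w8')
cv2.imwrite('pics/w8b.png',cv2.resize(f['pixels'][:,:,::-1],None,fx=1.5,fy=1.5))
"
```

```text
pos [0.5661 0.2934 0.1465] t 15.6 w 0.042827685037921635 F [-0.2 -0.2 -1.2]
slide cm [-12.67, 20.3, -5.33] rot [-0.001, 0.0016, -1.0068]
```

View pics/w8b.png

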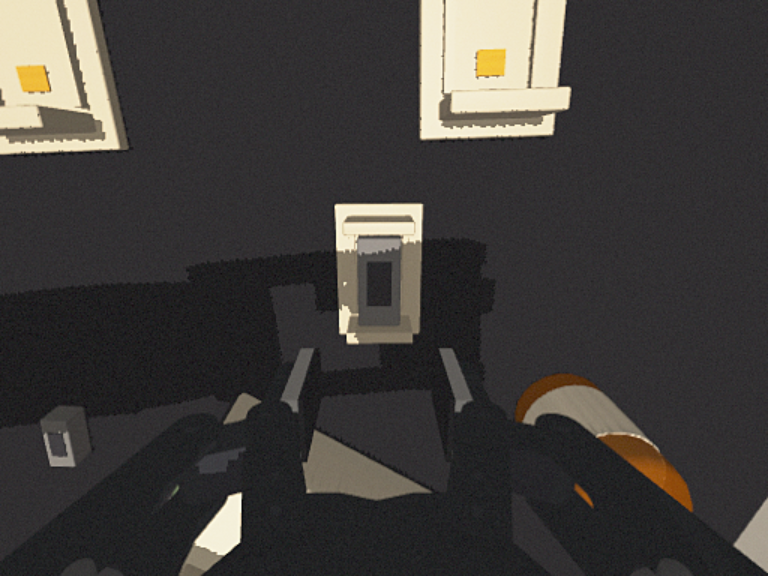

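Call:
play_rows(slide=[[0, 0, -5], [-2, 4, -5.3], [-4, 8, -5.3], [-8, 13, -5.3], [-11, 18, -5.3], [-12.7, 20.3, -5.3], [-12.7, 20.3, -5.3], [-12.7, 20.3, -5.3], [-12.7, 20.3, -5.3], [-12.7, 20.3, -5.3]], rot=[[0, 0, 0], [0, 0, -0.17], [0, 0, -0.34], [0, 0, -0.52], [0, 0, -0.7], [0, 0, -0.87], [0, 0, -1.007], [0, 0, -1.007], [0, 0, -1.007], [0, 0, -1.007]], claw=0.5)

```text
time_s: 16.9
tool_pos: [0.4981, 0.0642, 0.1988]
tool_rot: [-2.52, -1.874, 0.005]
force: [0.3, 0.1, 0.0]
width: 0.0642
```

```bash
python3 -c "
from h import *
go(sup(-.0605,0,.20),np.pi/2+SY)
f=snap('wrist','w9')
cv2.imwrite('pics/w9b.png',cv2.resize(f['pixels'][:,:,::-1],None,fx=1.5,fy=1.5))
"
```

```text
pos [0.4981 0.0642 0.1988] t 16.9 w 0.06416683004914935 F [0.3 0.1 0. ]
slide cm [-0.01, 0.06, -0.12] rot [-0.0032, 0.0017, 0.0]
```

View pics/w9b.png

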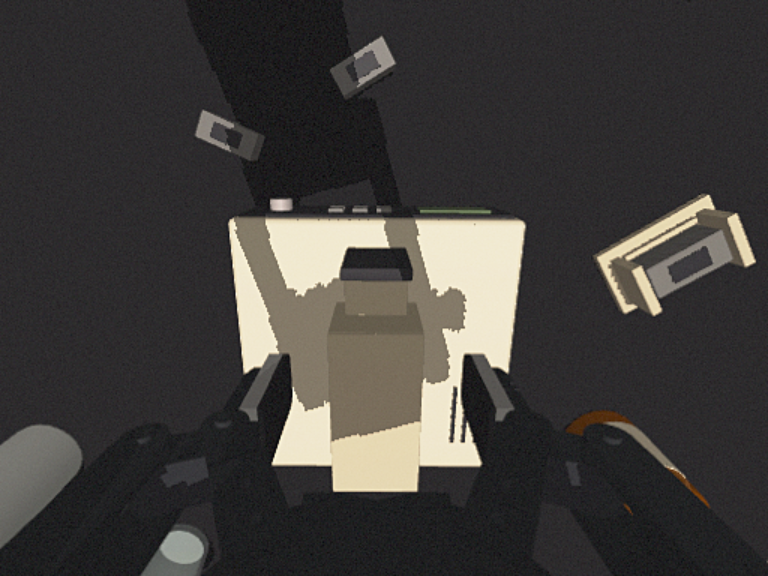

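```bash
python3 -c "
from h import *
f=load('w9')
c,s=np.cos(SY),np.sin(SY)
def rel(q,z):
  w=onz(f,np.array(q)/1.5-.17,z)[:,:2]-SUP
  return (np.c_[w@[c,s],w@[-s,c]]*1000).round(1).tolist()
print('hood',rel([(328,332),(425,332),(418,491),(332,491)],.126))
print('cheek',rel([(341,281),(412,281),(344,248),(407,248)],.126))
print('deck',rel([(230,218),(525,222),(272,465),(480,465)],.07))
print('tab',rel([(344,285),(407,285)],.096), rel([(344,315),(407,315)],.096))
cv2.imwrite('pics/w9c.png',cv2.resize(f['pixels'][150:240,200:310,::-1],None,fx=6,fy=6,interpolation=cv2.INTER_CUBIC))
"
```

```text
hood [[-43.0, -26.8], [-43.0, 29.1], [70.9, 28.5], [70.9, -28.2]]
cheek [[-73.7, -18.5], [-73.7, 20.8], [-92.3, -16.4], [-92.3, 17.6]]
deck [[-100.7, -96.2], [-97.9, 100.0], [98.7, -83.7], [98.6, 84.9]]
tab [[-62.1, -19.4], [-62.1, 20.4]] [[-41.8, -19.9], [-41.8, 20.9]]
```

View pics/w9c.png

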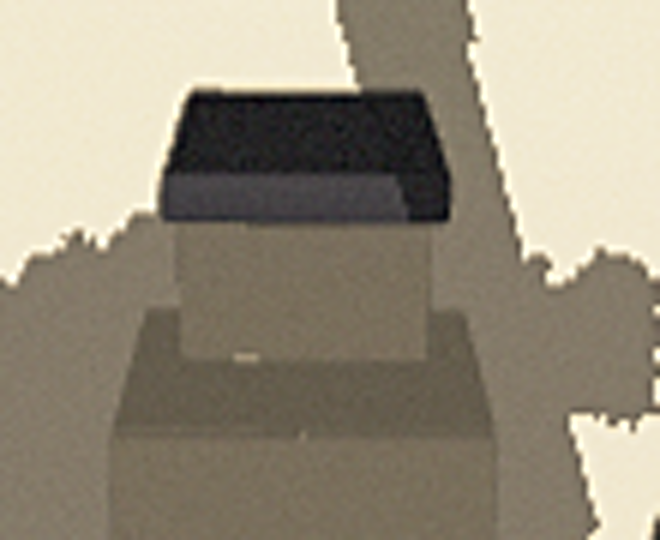

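```bash
python3 -c "
from h import *
go(sup(-.061,0.0007,.077),np.pi/2+SY)
"
```

```text
pos [0.4981 0.0642 0.199 ] t 16.95 w 0.06410478750445339 F [-0.4 -0.4  0.2]
slide cm [0.08, 0.04, 12.2] rot [-0.003, 0.0016, 0.0002]
```

Call:
play_rows(slide=[[0.1, 0, 4], [0.1, 0, 8], [0.1, 0, 10.5], [0.1, 0, 12.2], [0.1, 0, 12.2], [0.1, 0, 12.2]], rot=[[-0.003, 0.002, 0], [-0.003, 0.002, 0], [-0.003, 0.002, 0], [-0.003, 0.002, 0], [-0.003, 0.002, 0], [-0.003, 0.002, 0]])

```text
time_s: 17.7
tool_pos: [0.4992, 0.0651, 0.078]
tool_rot: [2.52, 1.874, 0.003]
force: [-0.0, -0.3, 1.1]
width: 0.0637
```

Call:
play_rows(slide=[[0, 0, 0], [0, 0, 0], [0, 0, 0], [0, 0, 0], [0, 0, 0]], rot=[[0, 0, 0], [0, 0, 0], [0, 0, 0], [0, 0, 0], [0, 0, 0]], claw=-1, grip_force=25)

```text
time_s: 18.32
tool_pos: [0.4999, 0.0634, 0.08]
tool_rot: [2.516, 1.873, 0.002]
force: [-3.4, -5.1, 6.3]
width: 0.0393
```

```bash
python3 -c "
from h import *
go(sup(-.061,0.0007,.077),np.pi/2+SY)
f=snap('wrist','w10')
cv2.imwrite('pics/w10b.png',cv2.resize(f['pixels'][:,:,::-1],None,fx=1.5,fy=1.5))
s=arm.read_state();p=s['tool_pos'][:2]-SUP;c,n=np.cos(SY),np.sin(SY);x0=p@[c,n];print(x0,p@[-n,c])
# path: contact material point at (x0, .093) about hinge (.07,.07)
zc=.092;r=np.array([x0-.07,zc-.07])
for th in np.arange(.1,1.75,.1):
  d=np.array([r[0]*np.cos(th)+r[1]*np.sin(th), -r[0]*np.sin(th)+r[1]*np.cos(th)])-r
  print(round(th,2),'y',round(d[0]*100,1),'z',round(-d[1]*100,1))
"
```

```text
pos [0.4999 0.0634 0.08  ] t 18.325 w 0.03931261763783841 F [-3.4 -5.1  6.3]
slide cm [0.08, -0.19, 0.3] rot [0.0047, 0.0017, 0.0009]
-0.05912188670605897 -7.644340539414744e-05
0.1 y 0.3 z -1.3
0.2 y 0.7 z -2.5
0.3 y 1.2 z -3.7
0.4 y 1.9 z -4.9
0.5 y 2.6 z -5.9
0.6 y 3.5 z -6.9
0.7 y 4.5 z -7.8
0.8 y 5.5 z -8.6
0.9 y 6.6 z -9.3
1.0 y 7.8 z -9.9
1.1 y 9.0 z -10.3
1.2 y 10.3 z -10.6
1.3 y 11.6 z -10.8
1.4 y 12.9 z -10.9
1.5 y 14.2 z -10.8
1.6 y 15.5 z -10.6
1.7 y 16.8 z -10.3
```

View pics/w10b.png

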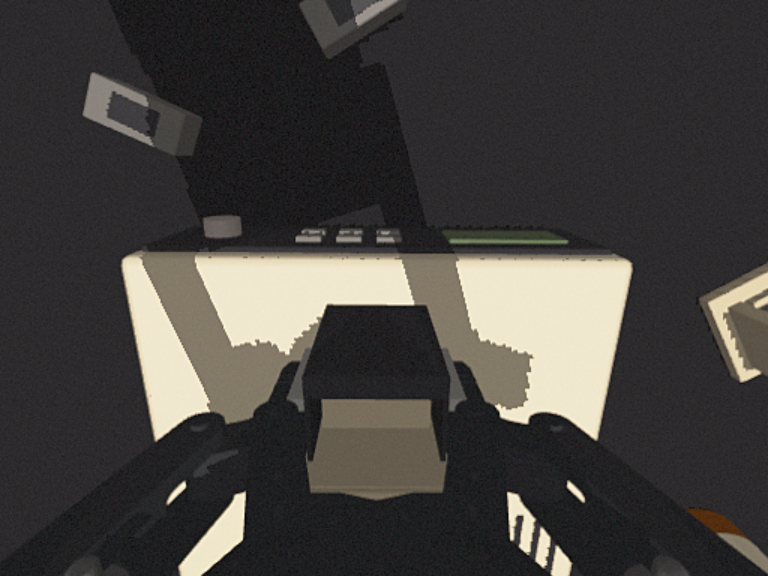

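Call:
play_rows(slide=[[0, 0.1, -0.6], [0, 0.3, -1.3], [0, 0.5, -1.9], [0, 0.7, -2.5], [0, 0.9, -3.1], [0, 1.2, -3.7], [0, 1.5, -4.3], [0, 1.9, -4.9], [0, 2.6, -5.9], [0, 3.5, -6.9], [0, 3.5, -6.9]], rot=[[0, 0, 0], [0, 0, 0], [0, 0, 0], [0, 0, 0], [0, 0, 0], [0, 0, 0], [0, 0, 0], [0, 0, 0], [0, 0, 0], [0, 0, 0], [0, 0, 0]])

```text
time_s: 19.75
tool_pos: [0.5342, 0.0529, 0.1508]
tool_rot: [2.515, 1.872, 0.002]
force: [-0.8, -5.8, -0.3]
width: 0.0392
```

```bash
python3 -c "
from h import *
print(arm.read_state()['tool_pos'])
f=snap('wrist','w11');g=snap('scene','s11')
a=cv2.resize(f['pixels'][:,:,::-1],(400,300));b=cv2.resize(g['pixels'][110:260,170:340,::-1],(400,353))
cv2.imwrite('pics/w11b.png',np.hstack([np.vstack([a,np.zeros((53,400,3),np.uint8)]),b]))
"
```

```text
[0.5342047  0.05290151 0.15084574]
```

View pics/w11b.png

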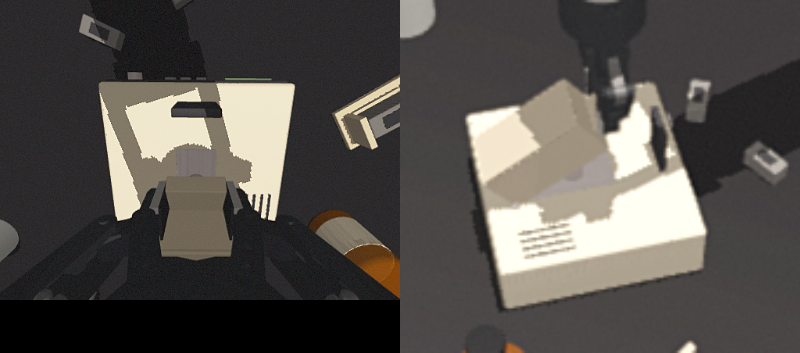

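Call:
play_rows(slide=[[0, 0.5, -0.5], [0, 1.0, -0.9], [0, 2.0, -1.7], [0, 3.1, -2.4], [0, 4.3, -3.0], [0, 5.5, -3.4], [0, 6.8, -3.7], [0, 8.1, -3.9], [0, 9.4, -4.0], [0, 10.7, -3.9], [0, 12.0, -3.7], [0, 12.0, -3.7], [0, 12.0, -3.7]], rot=[[0, 0, 0], [0, 0, 0], [0, 0, 0], [0, 0, 0], [0, 0, 0], [0, 0, 0], [0, 0, 0], [0, 0, 0], [0, 0, 0], [0, 0, 0], [0, 0, 0], [0, 0, 0], [0, 0, 0]])

```text
time_s: 21.48
tool_pos: [0.6505, 0.0172, 0.1901]
tool_rot: [2.513, 1.87, 0.004]
force: [-2.1, -5.5, -1.0]
width: 0.0391
```

```bash
python3 -c "
from h import *
print(arm.read_state()['tool_pos'])
f=snap('wrist','w12');g=snap('scene','s12')
a=cv2.resize(f['pixels'][:,:,::-1],(400,300));b=cv2.resize(g['pixels'][110:260,170:340,::-1],(400,353))
cv2.imwrite('pics/w12b.png',np.hstack([np.vstack([a,np.zeros((53,400,3),np.uint8)]),b]))
"
```

```text
[0.65054621 0.01723319 0.19009958]
```

View pics/w12b.png

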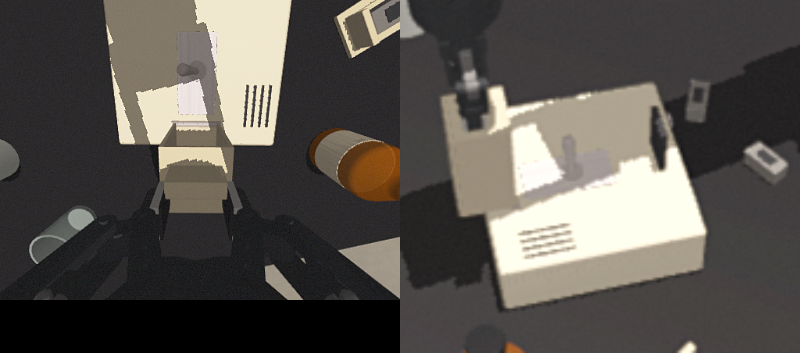

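```bash
cat >> h.py <<'E'
def insup():
    p=arm.read_state()['tool_pos'];q=p[:2]-SUP;c,n=np.cos(SY),np.sin(SY);return (np.array([q@[c,n],q@[-n,c],p[2]])*1000).round(1)
E
python3 -c "
from h import *
print(insup())
go(sup(.008,-.05,.25),np.pi/2+SY)
f=load('w12');q=[proj(f,sup(*p))[0].round(1).tolist() for p in [(.01,-.015,.108),(.01,0,.072)]];print(q)
cv2.imwrite('pics/w12c.png',cv2.resize(f['pixels'][20:170,180:330,::-1],None,fx=4,fy=4,interpolation=cv2.INTER_CUBIC))
"
```

```text
[ 98.3  -1.  190.1]
pos [0.6505 0.0173 0.1901] t 21.575 w 0.038941176981029134 F [-1.1 -6.6 -1.8]
slide cm [-4.92, -8.98, -6.06] rot [0.0093, 0.0035, 0.0007]
[[231.6, 88.9], [251.0, 90.7]]
```

View pics/w12c.png

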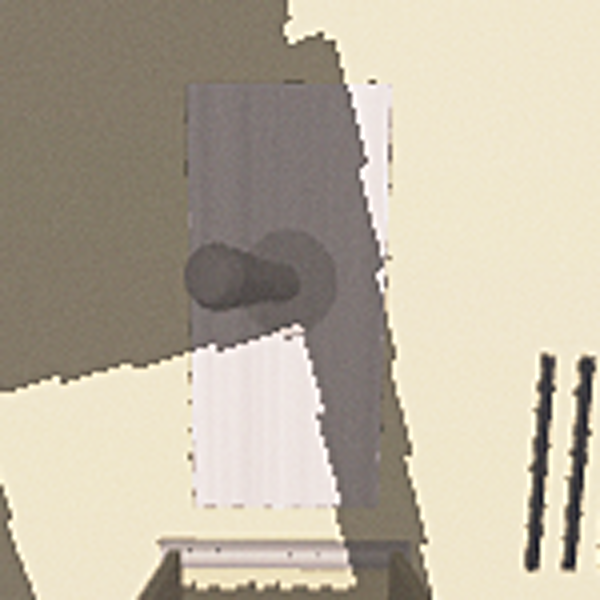

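Call:
play_rows(slide=[[0, 0, 0], [0, 0, 0], [0, 0, 0], [0, 0, -2], [0, 0, -5], [0, 0, -6], [0, -3, -6], [-2, -6, -6], [-4.9, -9, -6], [-4.9, -9, -6], [-4.9, -9, -6]], rot=[[0, 0, 0], [0, 0, 0], [0, 0, 0], [0, 0, 0], [0, 0, 0], [0.009, 0.003, 0], [0.009, 0.003, 0], [0.009, 0.003, 0], [0.009, 0.003, 0], [0.009, 0.003, 0], [0.009, 0.003, 0]], claw=0.5)

```text
time_s: 22.95
tool_pos: [0.5504, -0.0034, 0.25]
tool_rot: [2.52, 1.874, 0.002]
force: [-0.3, -0.2, -0.4]
width: 0.0637
```

Call:
play_rows(slide=[[0, 0, 0], [0, 0, 0], [0, 0, 0], [0, 0, 0]], rot=[[0, 0, 0], [0, 0, 0], [0, 0, 0], [0, 0, 0]], claw=-1)

```text
time_s: 23.45
tool_pos: [0.5506, -0.0033, 0.2499]
tool_rot: [2.52, 1.875, 0.002]
force: [0.8, 0.4, -0.3]
width: 0.0003
```

```bash
python3 -c "
from h import *
print(insup())
go(sup(.006,-.05,.09),np.pi/2+SY)
f=snap('wrist','w13');g=snap('scene','s13')
a=cv2.resize(f['pixels'][:,:,::-1],(400,300));b=cv2.resize(g['pixels'][110:260,170:340,::-1],(400,353))
cv2.imwrite('pics/w13b.png',np.hstack([np.vstack([a,np.zeros((53,400,3),np.uint8)]),b]))
"
```

```text
[  8.6 -49.4 249.9]
pos [ 0.5506 -0.0033  0.2499] t 23.45 w 0.0003203965369120039 F [ 0.8  0.4 -0.3]
slide cm [-0.06, -0.28, 15.99] rot [0.0015, -0.0002, 0.0006]
```

View pics/w13b.png

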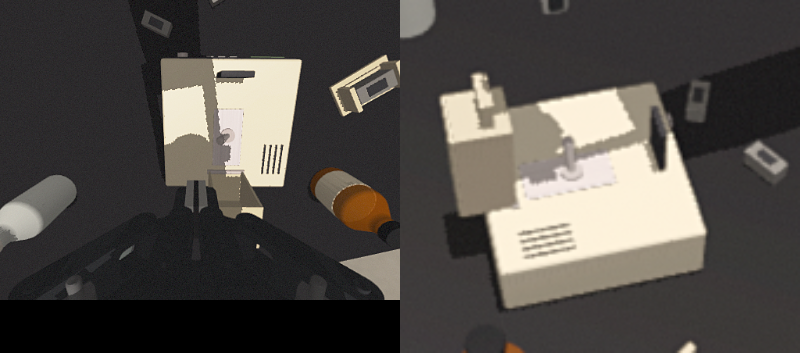

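Call:
play_rows(slide=[[0, -0.3, 5], [0, -0.3, 10], [0, -0.3, 14], [0, -0.3, 16], [0, -0.3, 16], [0, -0.3, 16]], rot=[[0, 0, 0], [0, 0, 0], [0, 0, 0], [0, 0, 0], [0, 0, 0], [0, 0, 0]])

```text
time_s: 24.3
tool_pos: [0.5489, -0.0027, 0.0911]
tool_rot: [2.518, 1.874, 0.004]
force: [0.3, -0.3, 0.3]
width: 0.0
```

```bash
python3 -c "
from h import *
print(insup())
f=snap('wrist','w14')
cv2.imwrite('pics/w14b.png',cv2.resize(f['pixels'][:,:,::-1],None,fx=1.5,fy=1.5))
"
```

```text
[  6.8 -49.4  91.1]
```

View pics/w14b.png

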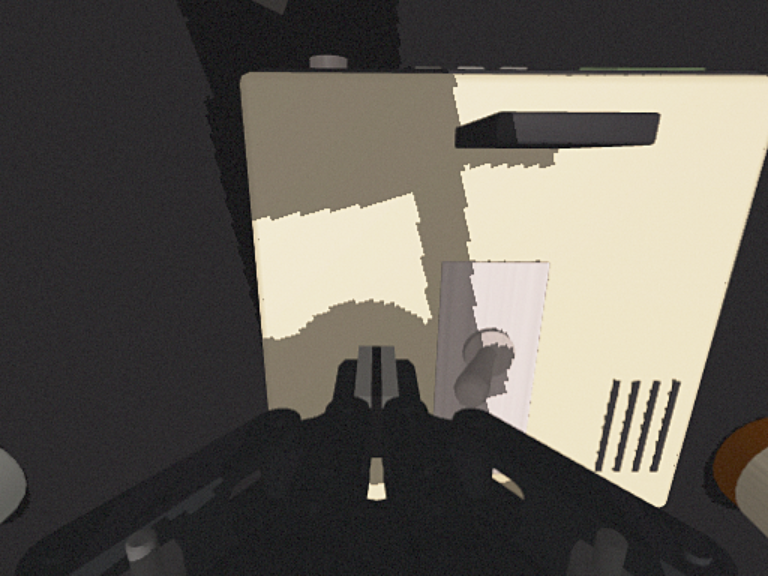

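Call:
play_rows(slide=[[1, 0, 0], [2, 0, 0], [2.7, 0, 0], [3.4, 0, 0], [4, 0, 0], [4.5, 0, 0], [4.5, 0, 0]], rot=[[0, 0, 0], [0, 0, 0], [0, 0, 0], [0, 0, 0], [0, 0, 0], [0, 0, 0], [0, 0, 0]])

```text
time_s: 25.22
tool_pos: [0.5618, 0.0392, 0.0912]
tool_rot: [2.516, 1.873, 0.001]
force: [0.2, -5.9, 1.1]
width: 0.0001
```

```bash
python3 -c "
from h import *
print(insup(),arm.read_state()['force'])
f=snap('wrist','w15');g=snap('scene','s15')
a=cv2.resize(f['pixels'][:,:,::-1],(400,300));b=cv2.resize(g['pixels'][110:260,170:340,::-1],(400,353))
cv2.imwrite('pics/w15b.png',np.hstack([np.vstack([a,np.zeros((53,400,3),np.uint8)]),b]))
"
```

```text
[ 7.1 -5.4 91.2] [ 0.21832987 -5.874725    1.12134894]
```

View pics/w15b.png

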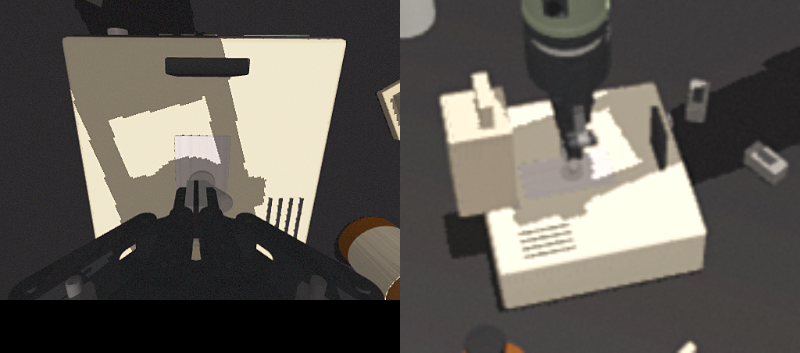

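Call:
play_rows(slide=[[0.2, 0, 0], [0.4, 0, 0], [0.4, 0, 0]], rot=[[0, 0, 0], [0, 0, 0], [0, 0, 0]])

```text
time_s: 25.7
tool_pos: [0.562, 0.0395, 0.0911]
tool_rot: [2.513, 1.871, -0.009]
force: [-3.7, -13.2, 4.5]
width: 0.0003
```

Call:
play_rows(slide=[[0.2, 0, 0], [0.4, 0, 0], [0.4, 0, 0]], rot=[[0, 0, 0], [0, 0, 0], [0, 0, 0]])

```text
time_s: 26.08
tool_pos: [0.562, 0.0395, 0.0912]
tool_rot: [2.51, 1.87, -0.02]
force: [-3.8, -13.5, 5.9]
width: 0.0001
```

Call:
play_rows(slide=[[-1, 0, 0], [-3, 0, 0], [-4.5, 0, 0], [-4.5, 0, -4], [-4.5, 0, -9], [-4.5, 0, -14], [-4.5, 0, -14], [-4.5, 0, -14]], rot=[[0, 0, 0], [0, 0, 0], [0, 0, 0], [0, 0, 0], [0, 0, 0], [0, 0, 0], [0, 0, 0], [0, 0, 0]])

```text
time_s: 27.08
tool_pos: [0.549, -0.0014, 0.2314]
tool_rot: [2.511, 1.87, -0.02]
force: [-0.0, -0.5, -0.2]
width: 0.0002
```

```bash
python3 -c "
from h import *
print(insup())
f=snap('wrist','w16');g=snap('scene','s16')
a=cv2.resize(f['pixels'][:,:,::-1],(400,300));b=cv2.resize(g['pixels'][110:260,170:340,::-1],(400,353))
cv2.imwrite('pics/w16b.png',np.hstack([np.vstack([a,np.zeros((53,400,3),np.uint8)]),b]))
for fr,P in ((f,0),(g,0)):
  for a in (.25,.35,.45): print(a,proj(fr,sup(.01,.039*np.sin(a),.072+.039*np.cos(a))).round(1))
cv2.imwrite('pics/w16c.png',np.hstack([cv2.resize(f['pixels'][100:220,240:340,::-1],(400,480),interpolation=2),cv2.resize(g['pixels'][150:210,215:265,::-1],(400,480),interpolation=2)]))
"
```

```text
[  6.5 -48.  231.4]
0.25 [[308.5 188.4]]
0.35 [[311.9 188.1]]
0.45 [[315.2 187.6]]
0.25 [[243.7 176.2]]
0.35 [[244.  177.8]]
0.45 [[244.4 179.4]]
```

View pics/w16b.png

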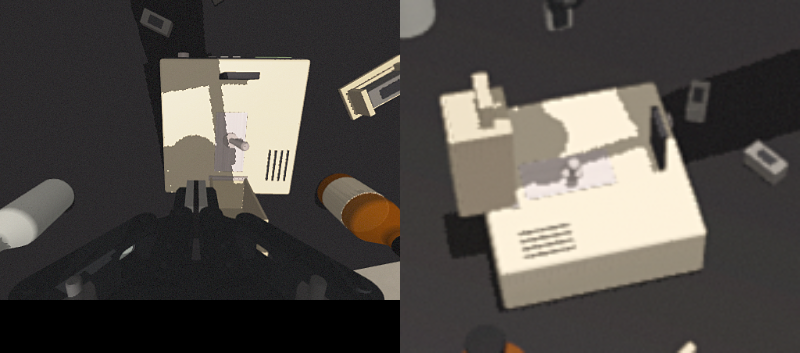

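View pics/w16c.png

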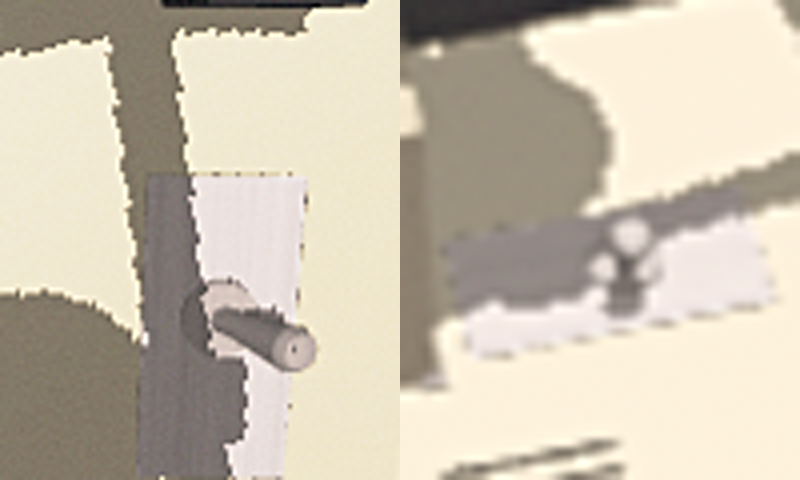

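```bash
python3 -c "
from h import *
go(sup(.0983,-.0005,.25),np.pi/2+SY)
go(sup(.0983,-.0005,.19),np.pi/2+SY)
"
```

```text
pos [ 0.5481 -0.0012  0.2299] t 27.175 w 5.180981473102342e-05 F [-0.3  0.6  0.1]
slide cm [4.71, 9.27, -2.12] rot [-0.0019, 0.0177, 0.0016]
pos [ 0.5481 -0.0012  0.2299] t 27.175 w 5.180981473102342e-05 F [-0.3  0.6  0.1]
slide cm [4.81, 9.28, 3.88] rot [-0.0019, 0.0177, 0.0016]
```

Call:
play_rows(slide=[[0, 0, -3], [1, 2, -3], [3, 5, -3], [4.7, 9.2, -3], [4.7, 9.3, -2.5], [4.7, 9.3, -2], [4.7, 9.3, -2]], rot=[[0, 0.018, 0], [0, 0.018, 0], [0, 0.018, 0], [0, 0.018, 0], [0, 0.018, 0], [0, 0.018, 0], [0, 0.018, 0]], claw=0.5)

```text
time_s: 28.05
tool_pos: [0.6492, 0.0176, 0.2474]
tool_rot: [-2.517, -1.874, 0.005]
force: [0.7, -0.6, -0.7]
width: 0.0642
```

```bash
python3 -c "
from h import *
print(insup())
go(sup(.0983,-.0003,.19),np.pi/2+SY)
f=snap('wrist','w17')
cv2.imwrite('pics/w17b.png',cv2.resize(f['pixels'][:,:,::-1],None,fx=1.5,fy=1.5))
"
```

```text
[ 97.   -1.1 247.4]
pos [0.6492 0.0176 0.2474] t 28.05 w 0.06420319231657746 F [ 0.7 -0.6 -0.7]
slide cm [0.08, 0.16, 5.74] rot [-0.0051, 0.0003, 0.0014]
```

View pics/w17b.png

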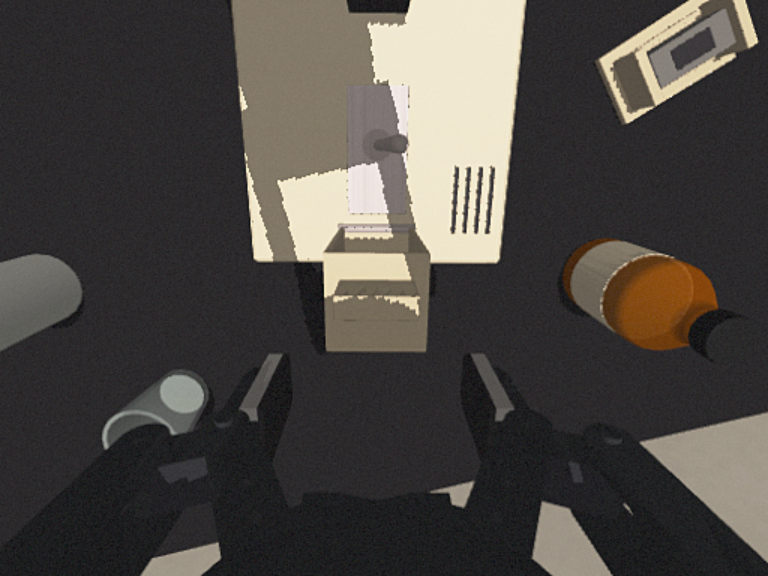

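```bash
python3 -c "
from h import *
f=load('w17')
c,s=np.cos(SY),np.sin(SY)
def rel(q,z):
  w=onz(f,np.array(q)/1.5-.17,z)[:,:2]-SUP
  return (np.c_[w@[c,s],w@[-s,c]]*1000).round(1).tolist()
print(rel([(334,295),(419,295),(331,320),(419,320)],.21))
print(rel([(325,252),(429,252),(325,351),(428,351)],.182))
cv2.imwrite('pics/w17c.png',cv2.resize(f['pixels'][140:250,200:310,::-1],None,fx=5,fy=5,interpolation=2))
"
```

```text
[[80.7, -19.9], [80.7, 20.0], [93.4, -21.7], [93.3, 20.4]]
[[66.4, -26.9], [66.3, 27.6], [123.5, -29.0], [123.4, 29.3]]
```

View pics/w17c.png

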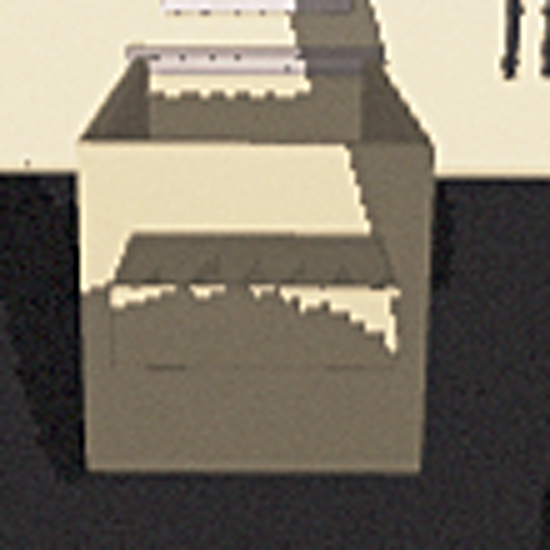

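```bash
python3 -c "
from h import *
go(sup(.087,-.0003,.2),np.pi/2+SY)
go(sup(.087,-.0003,.189),np.pi/2+SY)
"
```

```text
pos [0.6496 0.0175 0.2483] t 28.1 w 0.06395368104060797 F [0.  0.2 0.2]
slide cm [0.07, -1.03, 4.84] rot [-0.0035, 0.0, 0.0014]
pos [0.6496 0.0175 0.2483] t 28.1 w 0.06395368104060797 F [0.  0.2 0.2]
slide cm [0.07, -1.02, 5.94] rot [-0.0035, 0.0, 0.0014]
```

Call:
play_rows(slide=[[0.1, -1, 0], [0.1, -1, 2], [0.1, -1, 4], [0.1, -1, 5.9], [0.1, -1, 5.9], [0.1, -1, 5.9]], rot=[[-0.003, 0, 0], [-0.003, 0, 0], [-0.003, 0, 0], [-0.003, 0, 0], [-0.003, 0, 0], [-0.003, 0, 0]])

```text
time_s: 28.85
tool_pos: [0.6404, 0.0213, 0.1892]
tool_rot: [-2.519, -1.876, 0.0]
force: [0.5, -0.2, 0.3]
width: 0.0638
```

Call:
play_rows(slide=[[0, 0, 0], [0, 0, 0], [0, 0, 0], [0, 0, 0]], rot=[[0, 0, 0], [0, 0, 0], [0, 0, 0], [0, 0, 0]], claw=-1, grip_force=30)

```text
time_s: 29.35
tool_pos: [0.6412, 0.0201, 0.1908]
tool_rot: [2.518, 1.874, 0.001]
force: [-1.5, -4.7, 4.9]
width: 0.0395
```

```bash
python3 -c "
from h import *
p=insup();print(p)
for th in np.arange(1.5,-.01,-.1):
  t=np.array([70-131*np.cos(th)+20*np.sin(th),70+131*np.sin(th)+20*np.cos(th)-12.5])
  print(round(th,1),'y %.1f z %.1f'%((t[0]-p[0])/10,-(t[1]-p[2])/10))
f=snap('wrist','w18')
cv2.imwrite('pics/w18b.png',cv2.resize(f['pixels'][:,:,::-1],None,fx=1.2,fy=1.2))
"
```

```text
[ 88.6  -1.  190.8]
1.5 y -0.8 z 0.1
1.4 y -2.1 z 0.1
1.3 y -3.4 z 0.2
1.2 y -4.7 z 0.4
1.1 y -6.0 z 0.7
1.0 y -7.3 z 1.2
0.9 y -8.4 z 1.8
0.8 y -9.6 z 2.5
0.7 y -10.6 z 3.4
0.6 y -11.5 z 4.3
0.5 y -12.4 z 5.3
0.4 y -13.1 z 6.4
0.3 y -13.8 z 7.5
0.2 y -14.3 z 8.8
0.1 y -14.7 z 10.0
-0.0 y -15.0 z 11.3
```

View pics/w18b.png

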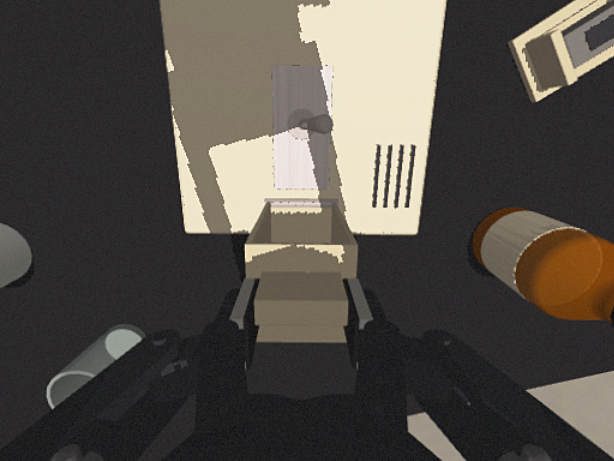

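Call:
play_rows(slide=[[0, -0.8, 0.1], [0, -2.1, 0.1], [0, -3.4, 0.2], [0, -4.7, 0.4], [0, -6.0, 0.7], [0, -7.3, 1.2], [0, -8.4, 1.8], [0, -9.6, 2.5], [0, -10.6, 3.4], [0, -11.5, 4.3], [0, -12.4, 5.3], [0, -13.1, 6.4], [0, -13.8, 7.5], [0, -13.8, 7.5]], rot=[[0, 0, 0], [0, 0, 0], [0, 0, 0], [0, 0, 0], [0, 0, 0], [0, 0, 0], [0, 0, 0], [0, 0, 0], [0, 0, 0], [0, 0, 0], [0, 0, 0], [0, 0, 0], [0, 0, 0], [0, 0, 0]])

```text
time_s: 31.15
tool_pos: [0.5062, 0.0613, 0.1138]
tool_rot: [-2.518, -1.874, 0.003]
force: [-2.7, 2.7, 2.5]
width: 0.0393
```

```bash
python3 -c "
from h import *
print(insup(),arm.read_state()['force'])
f=snap('wrist','w19');g=snap('scene','s19')
a=cv2.resize(f['pixels'][:,:,::-1],(400,300));b=cv2.resize(g['pixels'][110:260,170:340,::-1],(400,353))
cv2.imwrite('pics/w19b.png',np.hstack([np.vstack([a,np.zeros((53,400,3),np.uint8)]),b]))
"
```

```text
[-52.5  -0.3 113.8] [-2.67213423  2.70271236  2.5377827 ]
```

View pics/w19b.png

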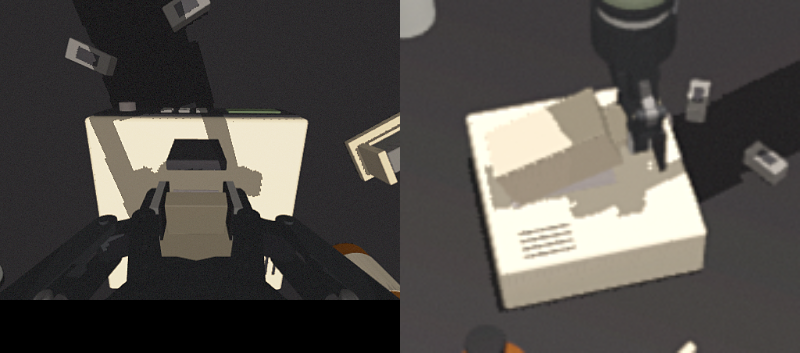

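Call:
play_rows(slide=[[0, -0.2, 0.6], [0, -0.4, 1.2], [0, -0.5, 1.8], [0, -0.7, 2.4], [0, -0.8, 3.0], [0, -0.8, 3.5], [0, -0.8, 3.7], [0, -0.8, 3.7]], rot=[[0, 0, 0], [0, 0, 0], [0, 0, 0], [0, 0, 0], [0, 0, 0], [0, 0, 0], [0, 0, 0], [0, 0, 0]])

```text
time_s: 32.25
tool_pos: [0.4952, 0.0648, 0.0768]
tool_rot: [-2.513, -1.869, 0.012]
force: [-9.6, 3.1, 7.3]
width: 0.0395
```

```bash
python3 -c "
from h import *
print(insup(),arm.read_state()['force'])
f=snap('wrist','w20');g=snap('scene','s20')
a=cv2.resize(f['pixels'][:,:,::-1],(400,300));b=cv2.resize(g['pixels'][110:260,170:340,::-1],(400,353))
cv2.imwrite('pics/w20b.png',np.hstack([np.vstack([a,np.zeros((53,400,3),np.uint8)]),b]))
"
```

```text
[-64.   -0.1  76.8] [-9.63040547  3.11073828  7.3438885 ]
```

View pics/w20b.png

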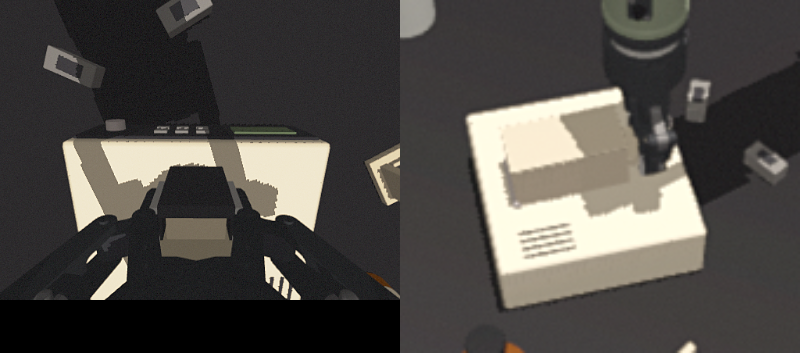

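Call:
play_rows(slide=[[0, 0, 0], [0, 0, 0], [0, 0, 0], [0, 0, -3], [0, 0, -7], [0, 0, -10], [0, 0, -10], [0, 0, -10]], rot=[[0, 0, 0], [0, 0, 0], [0, 0, 0], [0, 0, 0], [0, 0, 0], [0, 0, 0], [0, 0, 0], [0, 0, 0]], claw=0.5)

```text
time_s: 33.35
tool_pos: [0.4959, 0.0644, 0.1759]
tool_rot: [-2.512, -1.869, 0.013]
force: [-0.1, -0.3, 0.2]
width: 0.0639
```

```bash
python3 -c "
from h import *
print(insup())
go(sup(-.028,0,.145),np.pi/2+SY)
f=snap('wrist','w21')
cv2.imwrite('pics/w21b.png',cv2.resize(f['pixels'][:,:,::-1],None,fx=1.5,fy=1.5))
"
```

```text
[-63.3  -0.3 175.9]
pos [0.4959 0.0644 0.1759] t 33.35 w 0.06392485713197142 F [-0.1 -0.3  0.2]
slide cm [0.03, 3.57, 3.04] rot [-0.0136, 0.0005, 0.0003]
```

View pics/w21b.png

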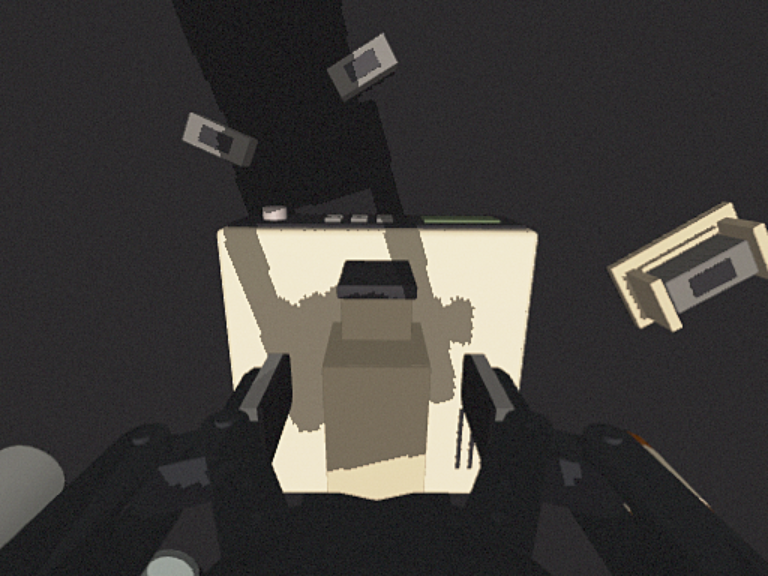

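Call:
play_rows(slide=[[0, 0, 0], [0, 1.5, 0], [0, 3.5, 0], [0, 3.5, 1.5], [0, 3.5, 3], [0, 3.5, 3]], rot=[[-0.014, 0, 0], [-0.014, 0, 0], [-0.014, 0, 0], [-0.014, 0, 0], [-0.014, 0, 0], [-0.014, 0, 0]], claw=-1)

```text
time_s: 34.15
tool_pos: [0.5258, 0.0547, 0.1418]
tool_rot: [-2.517, -1.873, 0.01]
force: [-0.2, 0.5, 0.4]
width: -0.0003
```

Call:
play_rows(slide=[[0, 0, 0.8], [0, 0, 1.4], [0, 0, 1.7], [0, 0, 1.9], [0, 0, 1.9]], rot=[[0, 0, 0], [0, 0, 0], [0, 0, 0], [0, 0, 0], [0, 0, 0]])

```text
time_s: 34.78
tool_pos: [0.5249, 0.055, 0.1258]
tool_rot: [-2.516, -1.872, 0.012]
force: [-9.2, 0.3, 17.7]
width: 0.0001
```

Call:
play_rows(slide=[[0, 0, -2], [0, 0, -6], [0, 0, -11], [0, -4, -13], [0, -9, -13], [0, -12, -13], [0, -12, -13], [0, -12, -13]], rot=[[0, 0, 0], [0, 0, 0], [0, 0, 0], [0, 0, 0], [0, 0, 0], [0, 0, 0], [0, 0, 0], [0, 0, 0]])

```text
time_s: 35.78
tool_pos: [0.4121, 0.0893, 0.2573]
tool_rot: [-2.517, -1.873, 0.01]
force: [0.5, 0.2, 0.5]
width: 0.0001
```

```bash
python3 -c "
from h import *
print(insup(),arm.read_state()['force'])
f=snap('wrist','w22');g=snap('scene','s22');t=snap('top','t22')
cv2.imwrite('pics/s22b.png',cv2.resize(g['pixels'][100:384,90:420,::-1],None,fx=2,fy=2))
cv2.imwrite('pics/w22b.png',cv2.resize(f['pixels'][:,:,::-1],None,fx=1.5,fy=1.5))
# hood expected corners in scene & wrist; 
for th in (0,.06,.12):
  P=[]
  for y in (-.028,.028):
    a,n=.112,.056; P.append(sup(.07-a*np.cos(th)+n*np.sin(th),y,.07+a*np.sin(th)+n*np.cos(th)))
  print(th,proj(g,P).round(1).tolist(),proj(f,P).round(1).tolist())
a=load('scene0')['pixels'].astype(int);b=g['pixels'].astype(int)
ys,xs=np.where(np.abs(a-b).sum(2)[140:240,180:272]>60);print(len(ys))
"
```

```text
[-150.7   -0.6  257.3] [0.54560935 0.24809825 0.46433078]
0 [[262.0, 155.0], [268.1, 173.5]] [[226.5, 272.8], [274.5, 272.9]]
0.06 [[260.5, 153.3], [266.5, 171.9]] [[226.1, 278.9], [274.9, 278.9]]
0.12 [[258.8, 151.8], [264.8, 170.4]] [[225.7, 285.3], [275.2, 285.4]]
159
```

View pics/s22b.png

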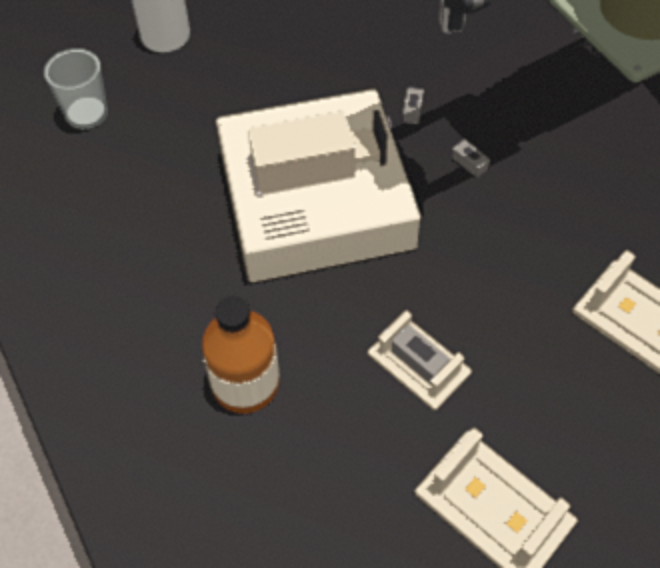

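View pics/w22b.png

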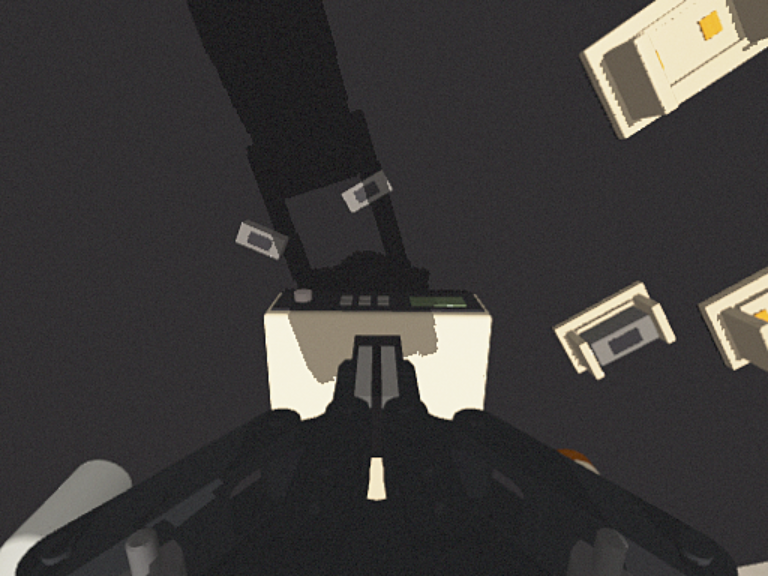

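```bash
python3 -c "
from plant import arm
print(arm.close_job())"
```

```text
the job is handed in; nothing more can be done
None
```

I armed the supply and handed the job in at about 36 s of the 72 s allowed. No verdict was reported.

- **Block:** I took it off the tab by its ends, set it on the bench, took it again by its long sides and lowered it into the 96 x 60 mm dock. It made contact at the expected height (TCP at 18.5 mm). The last pictures show it upright between the end walls.
- **Cover up:** I swung it to about 1.54 rad by the tab. That angle comes from the wrist picture.
- **Toggle:** I pushed it left until it stopped moving, at about 13 N. The wrist picture put its tip where about 0.42–0.45 rad would be. I could not see it again once the cover was shut.
- **Cover shut:** I brought it down by the tab, then pressed on the hood. It was solid at 126 mm, its shut height, with 18 N on the wrist. In the last scene picture the hood corners sit where a shut cover would be.
- **Bystanders and arm:** The bottles and beaker look unmoved by eye. The arm is clear, reading about 0.5 N, which is its zero offset.

No check failed. One thing was off: while opening, the tab slid about 10 mm in the grip, so I measured it again before gripping it to close the cover.

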